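# Close the racking cover of the proofing box and hook its catch

## Robot

A 6-joint arm with a two-finger parallel gripper is mounted at the origin on the work surface. World frame = base frame: x ahead of the robot, y to its left, z up, the work surface at z = 0. Lengths are in m, angles in rad, forces in N, time in s.
With the tool pointing down it reaches from about 0.35 to 0.975 m from the base axis. Payload 4.9 kg.
Tool frame: the origin (TCP) lies midway between the tips of the shut fingers; the grasp point (between the pads) lies 19 mm behind it; z points along the fingers, y is the direction in which the jaws open and shut (so a half turn about z gives the same grasp; the last joint's range is limited). The gripper opens to 85 mm and grips with 20 to 120 N. Pads are 22 mm wide; open, the fingers measure 114 mm over their backs; the gripper's body (76 mm by 85 mm) begins 54 mm behind the grasp point. The pads swing forward as they close: fully open they stand 13 mm farther back than shut.
Start: joints at [1.041, 0.053, 1.613, -0, 1.476, -0.119], TCP at [0.25, 0.573, 0.231] pointing down, gripper open.
Joint ranges: [-3.01, 3.01], [-1.01, 2.22], [0.06, 2.58], [-1.02, 4.17], [0.09, 2.62], [-3.14, 3.14]. Speed limits (rad/s): [2.57, 2.57, 3.14, 3.14, 3.14, 3.14].

## Interface

Orientations are given as a unit quaternion [w, x, y, z].
In Python, from plant import manip gives the robot as it stands. The module is installed in compiled form; this text tells all that it offers.
- The arm moves only by the tool move_arm, never from a script. Its argument "rows" is a list of rows, each an object of numbers: "tx", "ty", "tz": the shift along the tool's x, y, z in m; "ax", "ay", "az": the turn, a rotation vector about the tool's x, y, z in degrees; "jaw": the closure in counts, from 0 (fully open) to 255 (shut). In form: [{"tx": .., "ty": .., "tz": .., "ax": .., "ay": .., "az": .., "jaw": ..}, ...]. A call has 1 to 12 rows; each row shifts and turns the pose as measured when the row begins, along the tool's axes as they then stand; what a row does not reach is not made up. A row lasts 1/10 s, in which the tool goes at most 50 mm and 8.59 degrees, less where a joint would pass 70% of its speed; a pose out of reach is approached as far as the arm can. A call with a gripper value outside its range is refused whole. The fingers move at their own pace and stop on an object; the grip force is fixed at half the most. Time passes only in rows, so rows that do not move let the fingers close. It gives the time, the measured TCP pose, the force and the opening at its end, in the units of the state.
- manip.state(): the state, without advancing time (a new reading comes with each control period).
- manip.grab_frame(name): name is "scene" or "top"; returns a dict with "color" (420x560x3 uint8, red, green, blue), "intrinsics" (3x3 intrinsics, pixels), "R" (3x3) and "t" (3): a world point X has camera coordinates R X + t. Camera axes: x right, y down, z forward; pixel columns grow to the right and rows downward; lengths in m; the calibration is good to about 2 mm. A picture is of the moment at which its call begins. There is no depth.
- manip.job_done(): hands the job in, once; it reports no verdict.
The state is a dict: "time": time; "joint_pos": joint angles; "joint_vel": joint speeds; "joint_efforts": joint torques, N m; "tool_pos": TCP position; "tool_rot": TCP orientation; "contact_force": force on the tool from outside, world axes, zero at the start; "ft_torque": the same for the moment, N m; "gripper_width": opening from 0.0 (shut) to 1.0 (fully open).
Only numpy, scipy, OpenCV 4.12 (cv2) and the standard library are available. Lean on these libraries where they do the work, as an engineer would, in place of code of your own. Each camera call takes 0.05 s, during which the arm holds its last target.

## Task

Shut the proofing box over the dish: slide its white cover out from under the deck until it is fully home against the front ledge at both ends. It runs stiffly and binds as soon as one knob gets too far ahead of the other, so nudge the two knobs in turn, gently and never forcing it when it binds. Then swing the hook catch round behind the left knob and let go, leaving the other things on the counter where they are.

Things in the scene. Friction and masses are not known exactly. Their poses are not given: they have to be found in the camera images.
- box: Steel proofing box, 290 mm deep (x), 430 wide (y), screwed to the counter. Origin: centre of its underside; x points the way the cover closes (away from the robot), y left, z up. A fixed deck (top 103 mm high, x -145 to -5 mm) roofs the rear half, the cover's opening lies in front of it, ending at the front ledge. Low guide rails (top 99.5 mm high) run along both sides.
- ledge (a point): Middle of the rear edge of the box's front ledge, 100 mm above the counter, at x = 110, y = 0 mm in the box frame. The ledge is 35 mm deep (x 110 to 145 mm) and runs the full width; its rear face is the rigid stop that the cover's front edge meets all along when home.
- cover: White-enamelled steel sliding cover, stiff plate 130 (x) by 384 (y) by 7 mm, 0.7 to 0.9 kg, loose in the side rails, top 93 mm above the counter, rear part hidden under the deck. Origin: centre of its underside; axes as the box's when square. Home: origin at x = 45 mm in the box frame; it starts 55 to 82 mm short, almost square. It only slides and yaws a little; it cannot be lifted out.
- knob_left (a point): Centre of the top of the left knob, an upright black cylinder 22 mm across standing 36 mm above the cover, top 129 mm above the counter; at x = 47, y = 150 mm on the cover. Home: x = 92 mm in the box frame, y = 150 mm within 3 mm. Dry friction: about 3 to 10 N at a knob moves that end while the other end nearly stays.
- knob_right (a point): The same on the right knob, y = -150 mm. The unknown side play in the rails, which changes along the way, lets one knob get some 5 to 20 mm ahead of the other; then the cover wedges hard and more push there does not help; pushing the other knob frees it. A push above 12 N means wedged or at the stop. Pinching a knob also counts as force on the cover.
- catch (a joint): Angle of the flat hook catch, pivoted on the front ledge; it stays where left (1 to 2 N at its pin moves it). 0: arm along the ledge, pointing right (-y); it grows clockwise seen from above. At 1.57 the arm points at the robot (-x), just right of the left knob, its nose behind the knob. Range 0 to 1.62, starts 0 to 0.3. It passes only if the left end is home within about 2.5 mm.
- catch_pivot (a point): Pivot of the catch, on the box at x = 128, y = 131 mm, 104 mm above the counter (fixed to the box).
- catch_tab (a point): Centre of the top of the upright steel pin by which the catch is pushed: 12 mm across, 26 mm tall, top 133 mm above the counter, 54 mm from the pivot on the arm. Arm: 12 mm wide, 6 thick, top 107 mm above the counter. The nose, 9 mm wide, runs 30 mm from the arm's line, square to it, at the pin, on the side toward which it swings shut.
- dish: Grey ceramic proofing dish, 100 mm across, 56 mm high, standing inside the box. Origin: centre of its foot.
- jar: Tall glass jar with a screw-on steel lid, 90 mm across, 210 mm high, standing on the counter left of the box. Origin: centre of its foot.
- timer: White plastic kitchen timer, 72 mm across, 49 mm high, left of the box. Origin: centre of its foot.
- scraper: Steel bowl scraper, about 95 mm by 115 mm, lying flat, 16 mm high at its rolled handle, right of the box. Origin: on the counter under its middle.

How it is judged:
On the way, in this order (a step that is already met when the one before it is completed fails the run):
1. the cover is home at both ends (x of each of knob_left, knob_right in the frame of box above 0.0895 m), for 0.2 s.
2. the catch is swung behind the left knob (value of joint catch above 1.4 rad), for 0.2 s.
At the end, for the whole second after the job is handed in: Both knobs within 2.5 mm of the home position (the cover against the front ledge at both ends), the catch behind the left knob (more than 1.4 rad), the cover at rest (all of step 1 and value of joint catch above 1.4 rad and linear speed of cover below 0.01 m/s); the robot touches nothing.
It fails at once if the cover, the box or its catch is pushed, pinched or struck with more than 20 N (contact force between any of the fingers, the arm and cover above 20 N or contact force between any of the fingers, the arm and box above 20 N).
It fails at once if the jar, the timer, the scraper or the dish is moved by more than 15 mm (distance of any of jar, timer, scraper, dish from where it was at the start of the episode above 0.015 m).
It also fails if it takes over 67 s, if anything falls off the work surface, if the arm or the gripper's body presses on something with over 40 N, if the wrist force passes 120 N, or if a joint passes its speed limit or range.

## Working session

There is one attempt and no reset: what is moved stays moved. The work goes in short steps, Python scripts to look and compute and a tool call to move; the robot and the scene stay as the last step left them, time stands still between calls to the robot, and variables do not carry over. Pictures are saved under pics/ and viewed, and the job is handed in when it is done.

Besides the shell and the picture viewer there is one more tool, called after ">>>" in YAML: its name, and indented under it one key for each argument. move_arm: Moves the arm, as the interface text tells. Its arguments: {"type":"object","properties":{"rows":{"type":"array"}},"required":["rows"]}

```bash
mkdir -p pics
cat > h.py <<'E'
import numpy as np, cv2
from plant import manip
def grab(n,f):
    d=manip.grab_frame(n); cv2.imwrite(f,d["color"][:,:,::-1]); 
    np.savez(f.replace('.png','.npz'),K=d["intrinsics"],R=d["R"],t=d["t"]); return d
def ray(f,u,v,z):
    d=np.load(f.replace('.png','.npz')); K,R,t=d['K'],d['R'],d['t']
    c=-R.T@t; r=R.T@np.linalg.inv(K)@np.array([u,v,1.]); return c+r*(z-c[2])/r[2]
def proj(f,X):
    d=np.load(f.replace('.png','.npz')); p=d['K']@(d['R']@np.array(X)+d['t']); return p[:2]/p[2]
def crop(f,o,u0,v0,u1,v1,s):
    im=cv2.imread(f)[v0:v1,u0:u1]; cv2.imwrite(o,cv2.resize(im,None,fx=s,fy=s,interpolation=cv2.INTER_CUBIC))
E
python3 - <<'E'
from h import *
for n in("scene","top"):
    d=grab(n,f"pics/{n}0.png"); print(n,d["intrinsics"].round(1).tolist(),(-d["R"].T@d["t"]).round(3), d["R"].round(2).tolist())
s=manip.state()
for k in s: print(k,np.round(s[k],4))
E
```

```text
scene [[419.7, 0.0, 270.9], [0.0, 419.7, 213.8], [0.0, 0.0, 1.0]] [1.54  0.268 0.751] [[-0.27, 0.96, 0.0], [0.53, 0.15, -0.84], [-0.81, -0.23, -0.55]]
top [[396.6, 0.0, 277.6], [0.0, 396.6, 213.3], [0.0, 0.0, 1.0]] [ 0.444 -0.016  1.144] [[-0.02, -1.0, -0.02], [-1.0, 0.02, -0.09], [0.09, 0.02, -1.0]]
time 0.1
joint_pos [ 1.041   0.0533  1.6141  0.      1.476  -0.119 ]
joint_vel [-0.0016 -0.0006 -0.0017 -0.0013  0.0016  0.0004]
joint_efforts [ 1.10000e-03 -3.94904e+01 -3.71363e+01 -1.00000e-04  3.90000e-03
  0.00000e+00]
tool_pos [0.2493 0.5725 0.2302]
tool_rot [-3.00e-04  2.04e-01  9.79e-01 -9.00e-04]
contact_force [0.1043 0.7282 0.0494]
ft_torque [-0.0013 -0.0275 -0.001 ]
gripper_width 1.002
```

View pics/scene0.png

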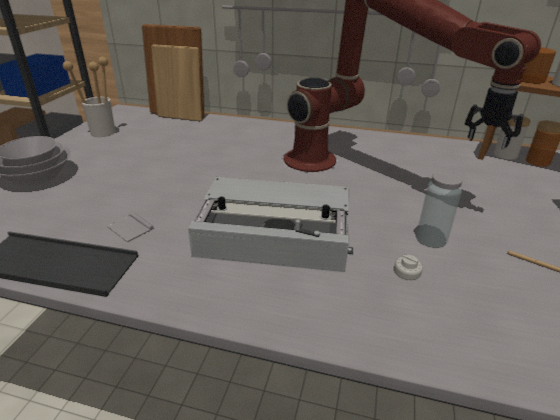

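View pics/top0.png

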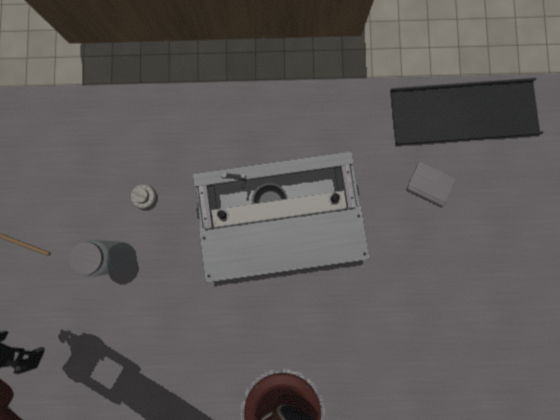

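Run:
```python
from h import *
crop('pics/top0.png','pics/top0c.png',185,145,375,290,4)
crop('pics/scene0.png','pics/scene0c.png',185,170,360,270,4.5)
```

```text
(no output)
```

View pics/top0c.png

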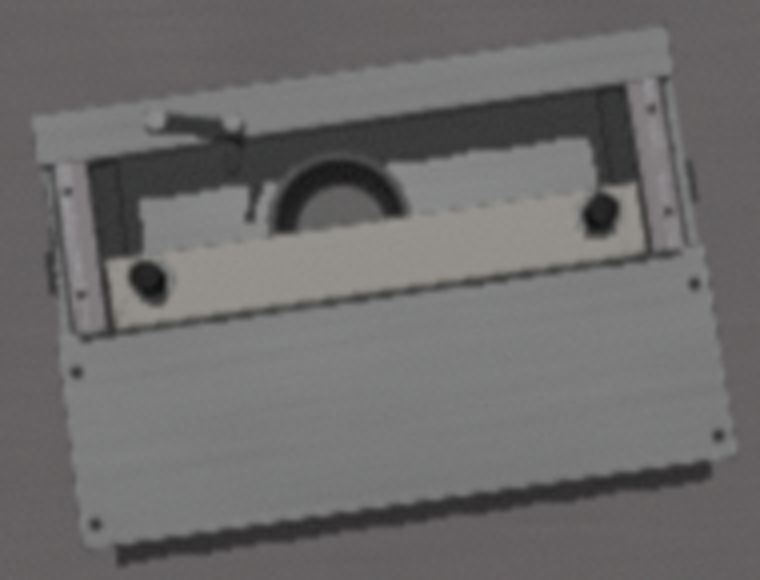

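View pics/scene0c.png

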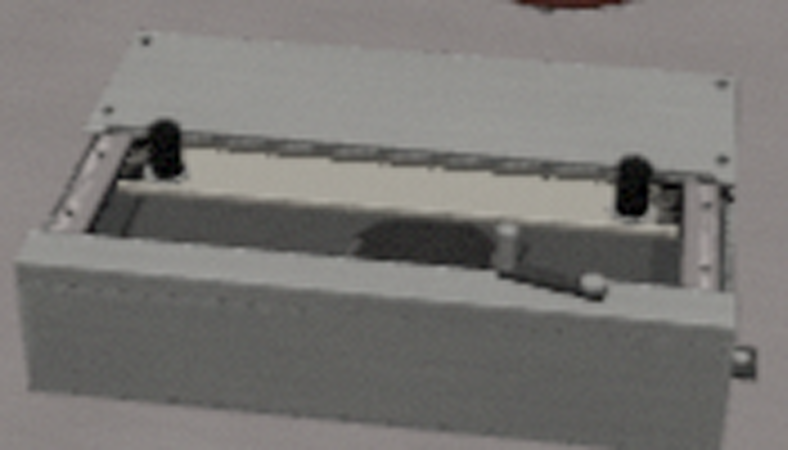

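```bash
cat > fit.py <<'E'
from h import *
from scipy.optimize import least_squares
T=[((-.145,.215,.103),85,547),((-.145,-.215,.103),736,455),((-.005,.215,.103),73,338),((-.005,-.215,.103),703,250),
((.145,.215,.1),33,118),((.145,-.215,.1),666,29),((.11,.215,.1),38,163),((.11,-.215,.1),671,74)]
S=[((-.145,-.215,.103),146,32),((-.145,.215,.103),735,75),((.145,-.215,.1),17,262),((.145,.215,.1),735,326),((.145,-.215,0),30,388)]
def box(p,X):
    c,s=np.cos(p[2]),np.sin(p[2]); return np.array([p[0]+c*X[0]-s*X[1],p[1]+s*X[0]+c*X[1],X[2]])
def inv(p,w):
    c,s=np.cos(p[2]),np.sin(p[2]); d=np.array(w)[:2]-p[:2]; return np.array([c*d[0]+s*d[1],-s*d[0]+c*d[1]])
def res(p,t=True,s=True):
    r=[]
    if t:
        for X,u,v in T: r+=list(proj('pics/top0.png',box(p,X))-[(u+.5)/4-.5+185,(v+.5)/4-.5+145])
    if s:
        for X,u,v in S: r+=list(proj('pics/scene0.png',box(p,X))-[(u+.5)/4.5-.5+185,(v+.5)/4.5-.5+170])
    return np.array(r)
if __name__=='__main__':
    for a in((1,0),(0,1),(1,1)):
        f=least_squares(res,[.6,0,.1],args=a); print(a,f.x.round(4),np.abs(f.fun).max().round(2)); 
        print(f.fun.reshape(-1,2).round(1).tolist())
    p=f.x
    for n,(u,v) in dict(kL=(150,276),kR=(602,211),tab=(233,122)).items():
        z=.129 if n[0]=='k' else .133
        w=ray('pics/top0.png',(u+.5)/4-.5+185,(v+.5)/4-.5+145,z); print(n,w.round(4),inv(p,w).round(4))
    for n,(u,v) in dict(kL=(633,163),kR=(166,127),tab=(508,230)).items():
        z=.129 if n[0]=='k' else .133
        w=ray('pics/scene0.png',(u+.5)/4.5-.5+185,(v+.5)/4.5-.5+170,z); print('S',n,w.round(4),inv(p,w).round(4))
E
python3 fit.py
```

```text
(1, 0) [ 0.5366 -0.0039  0.1213] 3.59
[[-0.1, 0.7], [0.9, 0.6], [-3.6, -0.3], [0.5, -1.2], [-0.1, -0.6], [0.6, -1.0], [0.2, 1.0], [1.5, 0.5]]
(0, 1) [ 0.5357 -0.003   0.1171] 1.15
[[-1.1, -0.6], [0.9, 0.1], [-0.7, -0.7], [0.6, 0.1], [0.2, 0.2]]
(1, 1) [ 0.5364 -0.0036  0.1203] 3.73
[[-0.3, 0.7], [0.7, 0.8], [-3.7, -0.3], [0.4, -1.0], [-0.2, -0.6], [0.6, -0.8], [0.1, 1.0], [1.4, 0.7], [-1.6, -0.4], [0.6, 0.0], [-0.9, -0.5], [0.5, 0.1], [-0.0, 0.5]]
kL [0.5423 0.1442 0.129 ] [0.0236 0.146 ]
kR [ 0.5784 -0.1476  0.129 ] [ 0.0244 -0.1481]
tab [0.6409 0.0892 0.133 ] [0.1149 0.0795]
S kL [0.5428 0.1464 0.129 ] [0.0243 0.1481]
S kR [ 0.5808 -0.1483  0.129 ] [ 0.0267 -0.149 ]
S tab [0.6421 0.0891 0.133 ] [0.116  0.0793]
```

```bash
cat >> h.py <<'E'
P=np.array([.5364,-.0036,.1203])
def rep(s=None):
    s=s or manip.state(); w,x,y,z=s['tool_rot']
    from scipy.spatial.transform import Rotation as Q
    M=Q.from_quat([x,y,z,w]).as_matrix(); c,sn=np.cos(P[2]),np.sin(P[2])
    d=np.array(s['tool_pos'])[:2]-P[:2]; b=np.array([c*d[0]+sn*d[1],-sn*d[0]+c*d[1]])*1000
    f=s['contact_force']; fb=np.array([c*f[0]+sn*f[1],-sn*f[0]+c*f[1],f[2]])
    print('t',round(float(s['time']),2),'box',b.round(1),'z',round(s['tool_pos'][2]*1000,1),'yaw of y vs box y',round(np.degrees(np.arctan2(M[1,1],M[0,1])-P[2])-90,2),'tilt',M[:2,2].round(4),'Fbox',fb.round(2),'j',np.round(s['joint_pos'],2),'g',round(float(s['gripper_width']),2))
    return b,M
E
python3 - <<'E'
from h import *
rep()
print(ray('pics/top0.png',88,258,.21),ray('pics/top0.png',143,197,.049))
E
```

```text
t 0.1 box [-215.9  606.4] z 230.2 yaw of y vs box y -30.43 tilt [-0.001  -0.0016] Fbox [0.19 0.71 0.05] j [ 1.04  0.05  1.61  0.    1.48 -0.12] g 1.0
[0.43563318 0.44964482 0.21      ] [0.60135455 0.37895687 0.049     ]
```

>>> move_arm:
  rows:
    - {"tz": -0.03, "az": -5, "jaw": 255}
    - {"tz": -0.03, "az": -5, "jaw": 255}
    - {"tz": -0.03, "az": -5, "jaw": 255}
    - {"tz": -0.03, "az": -5, "jaw": 255}
    - {"tz": -0.01, "az": -5, "jaw": 255}
    - {"tz": 0, "az": -5, "jaw": 255}

```text
schema error: expected keys tx, ty, tz, ax, ay, az, jaw
```

Run:
```python
from h import *
rep()
```

```text
t 0.1 box [-215.9  606.4] z 230.2 yaw of y vs box y -30.43 tilt [-0.001  -0.0016] Fbox [0.19 0.71 0.05] j [ 1.04  0.05  1.61  0.    1.48 -0.12] g 1.0
```

>>> move_arm:
  rows:
    - {"tx": 0, "ty": 0, "tz": -0.03, "ax": 0, "ay": 0, "az": -5, "jaw": 255}
    - {"tx": 0, "ty": 0, "tz": -0.03, "ax": 0, "ay": 0, "az": -5, "jaw": 255}
    - {"tx": 0, "ty": 0, "tz": -0.03, "ax": 0, "ay": 0, "az": -5, "jaw": 255}
    - {"tx": 0, "ty": 0, "tz": -0.03, "ax": 0, "ay": 0, "az": -5, "jaw": 255}
    - {"tx": 0, "ty": 0, "tz": 0, "ax": 0, "ay": 0, "az": -5, "jaw": 255}
    - {"tx": 0, "ty": 0, "tz": 0, "ax": 0, "ay": 0, "az": -5, "jaw": 255}

```text
time: 0.7
tool_pos: [0.2484, 0.5709, 0.3486]
tool_rot: [-0.004, -0.067, 0.998, -0.005]
contact_force: [0.2, 0.3, -0.8]
gripper_width: 0.003
```

Run:
```python
from h import *
rep()
```

```text
t 0.7 box [-217.   604.9] z 348.6 yaw of y vs box y 0.76 tilt [-0.0065 -0.0111] Fbox [ 0.22  0.32 -0.84] j [ 1.04  0.01  1.46  0.    1.68 -0.66] g 0.0
```

>>> move_arm:
  rows:
    - {"tx": -0.0195, "ty": -0.0415, "tz": 0, "ax": 0, "ay": 0, "az": 0, "jaw": 255}
    - {"tx": -0.0195, "ty": -0.0415, "tz": 0, "ax": 0, "ay": 0, "az": 0, "jaw": 255}
    - {"tx": -0.0195, "ty": -0.0415, "tz": 0, "ax": 0, "ay": 0, "az": 0, "jaw": 255}
    - {"tx": -0.0195, "ty": -0.0415, "tz": 0, "ax": 0, "ay": 0, "az": 0, "jaw": 255}
    - {"tx": -0.0195, "ty": -0.0415, "tz": 0, "ax": 0, "ay": 0, "az": 0, "jaw": 255}
    - {"tx": -0.0195, "ty": -0.0415, "tz": 0, "ax": 0, "ay": 0, "az": 0, "jaw": 255}
    - {"tx": -0.0195, "ty": -0.0415, "tz": 0, "ax": 0, "ay": 0, "az": 0, "jaw": 255}
    - {"tx": -0.0195, "ty": -0.0415, "tz": 0, "ax": 0, "ay": 0, "az": 0, "jaw": 255}
    - {"tx": -0.0195, "ty": -0.0415, "tz": 0, "ax": 0, "ay": 0, "az": 0, "jaw": 255}
    - {"tx": -0.0195, "ty": -0.0415, "tz": 0, "ax": 0, "ay": 0, "az": 0, "jaw": 255}
    - {"tx": -0.0195, "ty": -0.0415, "tz": 0, "ax": 0, "ay": 0, "az": 0, "jaw": 255}
    - {"tx": 0, "ty": 0, "tz": 0, "ax": 0, "ay": 0, "az": 0, "jaw": 255}

```text
time: 1.9
tool_pos: [0.5302, 0.132, 0.3442]
tool_rot: [-0.007, -0.07, 0.997, -0.007]
contact_force: [-1.0, 0.8, -0.1]
gripper_width: -0.004
```

Run:
```python
from h import *
rep()
```

```text
t 1.9 box [ 10.1 135.3] z 344.2 yaw of y vs box y 1.18 tilt [-0.0133 -0.015 ] Fbox [-0.93  0.87 -0.12] j [ 0.11 -0.17  1.64 -0.01  1.68 -1.6 ] g -0.0
```

>>> move_arm:
  rows:
    - {"tx": 0.007, "ty": 0.006, "tz": 0.02, "ax": -0.7, "ay": -0.8, "az": 1.2, "jaw": 255}
    - {"tx": 0.007, "ty": 0.006, "tz": 0.03, "ax": 0, "ay": 0, "az": 0, "jaw": 255}
    - {"tx": 0, "ty": 0, "tz": 0.03, "ax": 0, "ay": 0, "az": 0, "jaw": 255}
    - {"tx": 0, "ty": 0, "tz": 0.03, "ax": 0, "ay": 0, "az": 0, "jaw": 255}
    - {"tx": 0, "ty": 0, "tz": 0.03, "ax": 0, "ay": 0, "az": 0, "jaw": 255}
    - {"tx": 0, "ty": 0, "tz": 0.03, "ax": 0, "ay": 0, "az": 0, "jaw": 255}
    - {"tx": 0, "ty": 0, "tz": 0, "ax": 0, "ay": 0, "az": 0, "jaw": 255}

```text
time: 2.6
tool_pos: [0.5116, 0.1433, 0.167]
tool_rot: [-0.002, -0.058, 0.998, 0.001]
contact_force: [-0.2, 0.7, -1.1]
gripper_width: -0.005
```

Run:
```python
from h import *
rep()
grab("top","pics/top1.png");grab("scene","pics/scene1.png")
crop('pics/scene1.png','pics/scene1c.png',185,120,385,270,4)
```

```text
t 2.6 box [ -7.  148.9] z 167.0 yaw of y vs box y -0.2 tilt [-0.0034  0.0012] Fbox [-0.17  0.68 -1.08] j [ 0.13 -0.12  1.89  0.    1.37 -1.56] g -0.0
```

View pics/scene1c.png

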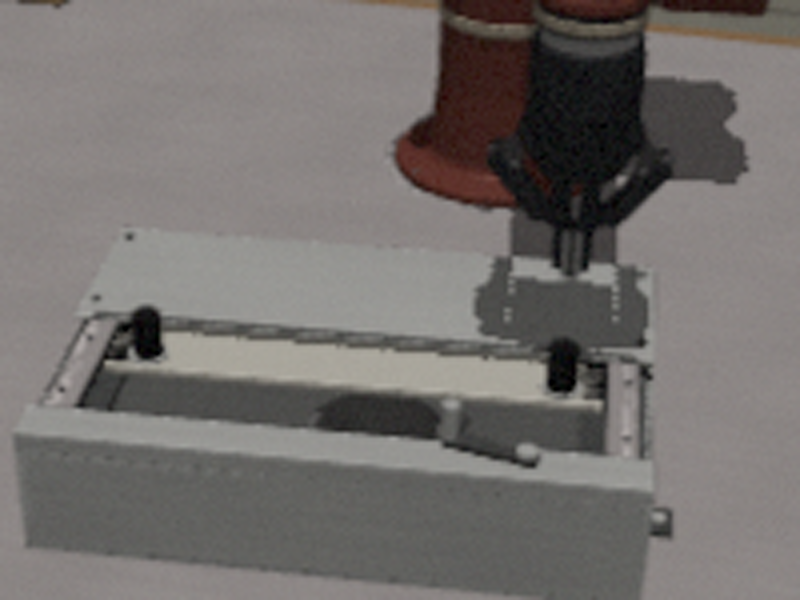

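>>> move_arm:
  rows:
    - {"tx": 0, "ty": -0.001, "tz": 0.02, "ax": 0, "ay": 0, "az": 0, "jaw": 255}
    - {"tx": 0, "ty": 0, "tz": 0.02, "ax": 0, "ay": 0, "az": 0, "jaw": 255}
    - {"tx": 0, "ty": 0, "tz": 0.012, "ax": 0, "ay": 0, "az": 0, "jaw": 255}
    - {"tx": 0, "ty": 0, "tz": 0, "ax": 0, "ay": 0, "az": 0, "jaw": 255}
    - {"tx": -0.002, "ty": 0, "tz": 0, "ax": 0, "ay": 0, "az": 0, "jaw": 255}
    - {"tx": -0.002, "ty": 0, "tz": 0, "ax": 0, "ay": 0, "az": 0, "jaw": 255}
    - {"tx": -0.002, "ty": 0, "tz": 0, "ax": 0, "ay": 0, "az": 0, "jaw": 255}

```text
time: 3.4
tool_pos: [0.5307, 0.1459, 0.1349]
tool_rot: [0.015, -0.059, 0.998, 0.002]
contact_force: [0.9, 0.1, -0.3]
gripper_width: -0.006
```

Run:
```python
from h import *
rep()
```

```text
t 3.4 box [ 12.3 149.1] z 134.9 yaw of y vs box y -0.13 tilt [0.0293 0.0058] Fbox [ 0.9   0.03 -0.26] j [ 0.13 -0.07  1.9   0.    1.28 -1.56] g -0.01
```

>>> move_arm:
  rows:
    - {"tx": 0, "ty": 0, "tz": 0, "ax": 0, "ay": 0, "az": 0, "jaw": 255}

```text
time: 3.5
tool_pos: [0.5315, 0.146, 0.1359]
tool_rot: [0.016, -0.059, 0.998, 0.002]
contact_force: [0.8, -0.2, 0.5]
gripper_width: -0.0
```

Run:
```python
from h import *
rep(); s=manip.state(); print(np.round(s['joint_vel'],3),np.round(s['joint_efforts'],1))
grab("scene","pics/scene2.png")
crop('pics/scene2.png','pics/scene2c.png',185,120,385,270,4)
```

```text
t 3.5 box [ 13.1 149.1] z 135.9 yaw of y vs box y -0.13 tilt [0.0309 0.0061] Fbox [ 0.82 -0.25  0.51] j [ 0.13 -0.07  1.89  0.    1.28 -1.56] g -0.0
[ 0.002 -0.006 -0.008  0.001  0.007 -0.   ] [  0.  -32.1 -35.1   0.   -0.1  -0. ]
```

View pics/scene2c.png

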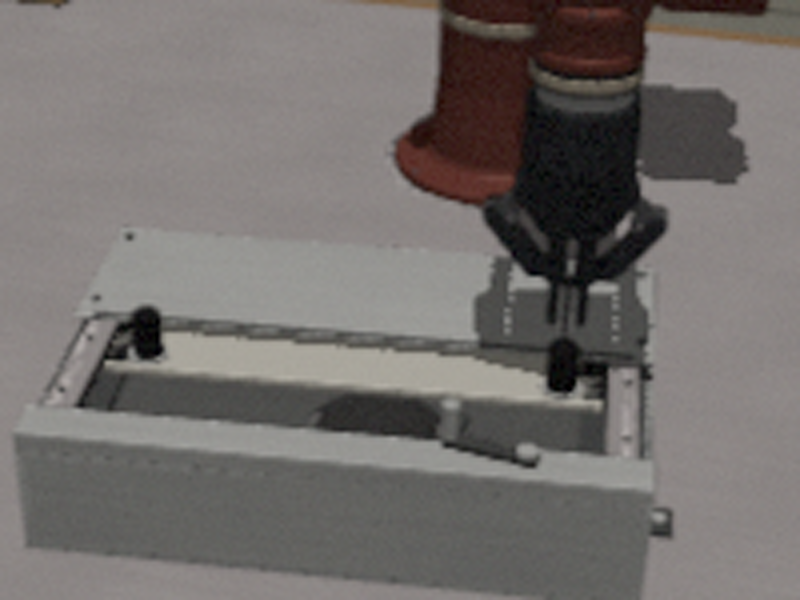

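>>> move_arm:
  rows:
    - {"tx": 0.005, "ty": 0, "tz": 0, "ax": 0, "ay": 0.6, "az": 0, "jaw": 255}
    - {"tx": 0.005, "ty": 0, "tz": 0, "ax": 0, "ay": 0.6, "az": 0, "jaw": 255}
    - {"tx": 0.005, "ty": 0, "tz": 0, "ax": 0, "ay": 0.6, "az": 0, "jaw": 255}
    - {"tx": 0.003, "ty": 0, "tz": 0, "ax": 0, "ay": 0, "az": 0, "jaw": 255}
    - {"tx": 0, "ty": 0, "tz": 0, "ax": 0, "ay": 0, "az": 0, "jaw": 255}

```text
time: 4.05
tool_pos: [0.5116, 0.1436, 0.1356]
tool_rot: [-0.002, -0.059, 0.998, 0.001]
contact_force: [0.4, -0.2, -0.5]
gripper_width: -0.0
```

Run:
```python
from h import *
rep()
```

```text
t 4.05 box [ -6.9 149.1] z 135.6 yaw of y vs box y -0.13 tilt [-0.0037  0.002 ] Fbox [ 0.37 -0.26 -0.55] j [ 0.13 -0.09  1.92  0.    1.32 -1.56] g -0.0
```

>>> move_arm:
  rows:
    - {"tx": 0, "ty": 0, "tz": 0.005, "ax": 0, "ay": 0, "az": 0, "jaw": 255}
    - {"tx": 0, "ty": 0, "tz": 0.005, "ax": 0, "ay": 0, "az": 0, "jaw": 255}
    - {"tx": 0, "ty": 0, "tz": 0.005, "ax": 0, "ay": 0, "az": 0, "jaw": 255}
    - {"tx": 0, "ty": 0, "tz": 0.005, "ax": 0, "ay": 0, "az": 0, "jaw": 255}
    - {"tx": 0, "ty": 0, "tz": 0, "ax": 0, "ay": 0, "az": 0, "jaw": 255}

```text
time: 4.55
tool_pos: [0.511, 0.1436, 0.1131]
tool_rot: [-0.002, -0.059, 0.998, 0.001]
contact_force: [0.5, 0.4, -0.2]
gripper_width: -0.004
```

Run:
```python
from h import *
rep()
```

```text
t 4.55 box [ -7.5 149.2] z 113.1 yaw of y vs box y -0.13 tilt [-0.0047  0.0018] Fbox [ 0.57  0.38 -0.21] j [ 0.13 -0.07  1.94  0.    1.28 -1.56] g -0.0
```

>>> move_arm:
  rows:
    - {"tx": -0.002, "ty": 0, "tz": 0, "ax": 0, "ay": 0, "az": 0, "jaw": 255}
    - {"tx": -0.002, "ty": 0, "tz": 0, "ax": 0, "ay": 0, "az": 0, "jaw": 255}
    - {"tx": -0.002, "ty": 0, "tz": 0, "ax": 0, "ay": 0, "az": 0, "jaw": 255}

```text
time: 4.85
tool_pos: [0.5174, 0.1443, 0.1129]
tool_rot: [-0.002, -0.059, 0.998, 0.001]
contact_force: [0.0, -0.0, 0.4]
gripper_width: 0.004
```

Run:
```python
from h import *
rep()
```

```text
t 4.85 box [ -1.1 149.1] z 112.9 yaw of y vs box y -0.13 tilt [-0.0049  0.0017] Fbox [ 0.01 -0.02  0.39] j [ 0.13 -0.05  1.92  0.    1.28 -1.56] g 0.0
```

Precise at this pace. Push on with 1.5 mm rows.

>>> move_arm:
  rows:
    - {"tx": -0.0015, "ty": 0, "tz": 0, "ax": 0, "ay": 0, "az": 0, "jaw": 255}
    - {"tx": -0.0015, "ty": 0, "tz": 0, "ax": 0, "ay": 0, "az": 0, "jaw": 255}
    - {"tx": -0.0015, "ty": 0, "tz": 0, "ax": 0, "ay": 0, "az": 0, "jaw": 255}

```text
time: 5.15
tool_pos: [0.5215, 0.1448, 0.1133]
tool_rot: [-0.004, -0.059, 0.998, 0.001]
contact_force: [-5.4, -0.5, 2.9]
gripper_width: 0.003
```

Run:
```python
from h import *
rep()
```

```text
t 5.15 box [  3.  149.1] z 113.3 yaw of y vs box y -0.13 tilt [-0.008   0.0013] Fbox [-5.4   0.12  2.87] j [ 0.13 -0.04  1.91  0.    1.28 -1.56] g 0.0
```

>>> move_arm:
  rows:
    - {"tx": -0.0015, "ty": 0, "tz": 0, "ax": 0, "ay": 0, "az": 0, "jaw": 255}
    - {"tx": -0.0015, "ty": 0, "tz": 0, "ax": 0, "ay": 0, "az": 0, "jaw": 255}

```text
time: 5.35
tool_pos: [0.5227, 0.1449, 0.1133]
tool_rot: [-0.007, -0.059, 0.998, 0.0]
contact_force: [-5.3, -0.9, 4.3]
gripper_width: 0.0
```

Run:
```python
from h import *
rep()
```

```text
t 5.35 box [  4.2 149.1] z 113.3 yaw of y vs box y -0.12 tilt [-0.014   0.0002] Fbox [-5.41 -0.25  4.34] j [ 0.13 -0.03  1.9   0.    1.29 -1.56] g 0.0
```

>>> move_arm:
  rows:
    - {"tx": -0.002, "ty": 0, "tz": 0, "ax": 0, "ay": -0.2, "az": 0, "jaw": 255}
    - {"tx": -0.002, "ty": 0, "tz": 0, "ax": 0, "ay": -0.2, "az": 0, "jaw": 255}
    - {"tx": -0.002, "ty": 0, "tz": 0, "ax": 0, "ay": -0.2, "az": 0, "jaw": 255}

```text
time: 5.65
tool_pos: [0.526, 0.1453, 0.1133]
tool_rot: [-0.006, -0.059, 0.998, 0.0]
contact_force: [-4.9, -0.6, 3.0]
gripper_width: 0.005
```

Run:
```python
from h import *
rep()
```

```text
t 5.65 box [  7.6 149. ] z 113.3 yaw of y vs box y -0.1 tilt [-0.0118 -0.0002] Fbox [-4.94 -0.03  2.99] j [ 0.13 -0.02  1.9   0.    1.28 -1.56] g 0.0
```

>>> move_arm:
  rows:
    - {"tx": -0.002, "ty": 0, "tz": 0, "ax": 0, "ay": -0.3, "az": 0, "jaw": 255}
    - {"tx": -0.002, "ty": 0, "tz": 0, "ax": 0, "ay": -0.3, "az": 0, "jaw": 255}

```text
time: 5.85
tool_pos: [0.5283, 0.1455, 0.1132]
tool_rot: [-0.003, -0.059, 0.998, 0.0]
contact_force: [-5.0, -0.3, 4.1]
gripper_width: 0.0
```

Run:
```python
from h import *
rep()
```

```text
t 5.85 box [  9.8 149. ] z 113.2 yaw of y vs box y -0.08 tilt [-0.0067 -0.0001] Fbox [-4.95  0.31  4.11] j [ 0.13 -0.02  1.89  0.    1.28 -1.56] g 0.0
```

>>> move_arm:
  rows:
    - {"tx": -0.002, "ty": 0, "tz": 0, "ax": 0, "ay": -0.1, "az": 0, "jaw": 255}
    - {"tx": -0.002, "ty": 0, "tz": 0, "ax": 0, "ay": -0.1, "az": 0, "jaw": 255}

```text
time: 6.05
tool_pos: [0.5304, 0.1457, 0.1133]
tool_rot: [-0.004, -0.06, 0.998, -0.0]
contact_force: [-5.0, -0.9, 2.9]
gripper_width: 0.0
```

Run:
```python
from h import *
rep()
```

```text
t 6.05 box [ 11.9 148.9] z 113.3 yaw of y vs box y -0.07 tilt [-0.0089 -0.0008] Fbox [-5.02 -0.29  2.93] j [ 0.13 -0.02  1.89  0.    1.28 -1.56] g 0.0
```

>>> move_arm:
  rows:
    - {"tx": 0.006, "ty": 0, "tz": 0, "ax": 0, "ay": -0.2, "az": 0, "jaw": 255}
    - {"tx": 0.006, "ty": -0.01, "tz": 0, "ax": 0, "ay": -0.2, "az": 0, "jaw": 255}
    - {"tx": 0.004, "ty": -0.03, "tz": 0, "ax": 0, "ay": 0, "az": 0, "jaw": 255}
    - {"tx": 0, "ty": -0.04, "tz": 0, "ax": 0, "ay": 0, "az": 0, "jaw": 255}
    - {"tx": 0, "ty": -0.04, "tz": 0, "ax": 0, "ay": 0, "az": 0, "jaw": 255}
    - {"tx": 0, "ty": -0.04, "tz": 0, "ax": 0, "ay": 0, "az": 0, "jaw": 255}
    - {"tx": 0, "ty": -0.04, "tz": 0, "ax": 0, "ay": 0, "az": 0, "jaw": 255}
    - {"tx": 0, "ty": -0.03, "tz": 0, "ax": 0, "ay": 0, "az": 0, "jaw": 255}
    - {"tx": 0, "ty": -0.02, "tz": 0, "ax": 0, "ay": 0, "az": 0, "jaw": 255}

```text
time: 6.95
tool_pos: [0.5437, -0.1149, 0.1147]
tool_rot: [0.005, -0.062, 0.998, -0.001]
contact_force: [0.1, 0.5, -0.3]
gripper_width: 0.003
```

Run:
```python
from h import *
rep()
```

```text
t 6.95 box [  -6.2 -111.4] z 114.7 yaw of y vs box y 0.27 tilt [ 0.0095 -0.0024] Fbox [ 0.11  0.46 -0.32] j [-0.34 -0.02  1.88  0.    1.26 -2.04] g 0.0
```

>>> move_arm:
  rows:
    - {"tx": 0, "ty": -0.018, "tz": 0, "ax": 0, "ay": 0.2, "az": 0, "jaw": 255}
    - {"tx": 0, "ty": -0.014, "tz": 0, "ax": 0, "ay": 0.2, "az": 0, "jaw": 255}
    - {"tx": 0, "ty": -0.005, "tz": 0.001, "ax": 0, "ay": 0.1, "az": 0, "jaw": 255}
    - {"tx": -0.002, "ty": 0, "tz": 0, "ax": 0, "ay": 0, "az": 0, "jaw": 255}
    - {"tx": -0.002, "ty": 0, "tz": 0, "ax": 0, "ay": 0, "az": 0, "jaw": 255}
    - {"tx": -0.002, "ty": 0, "tz": 0, "ax": 0, "ay": 0, "az": 0, "jaw": 255}

```text
time: 7.55
tool_pos: [0.5531, -0.1558, 0.114]
tool_rot: [0.001, -0.06, 0.998, -0.002]
contact_force: [-0.8, 0.1, 0.4]
gripper_width: -0.003
```

Run:
```python
from h import *
rep()
```

```text
t 7.55 box [  -1.7 -153.1] z 114.0 yaw of y vs box y 0.01 tilt [ 0.0029 -0.0046] Fbox [-0.81  0.16  0.37] j [-0.4   0.03  1.84 -0.    1.27 -2.09] g -0.0
```

>>> move_arm:
  rows:
    - {"tx": -0.0015, "ty": 0.003, "tz": 0, "ax": 0, "ay": 0, "az": 0, "jaw": 255}
    - {"tx": -0.002, "ty": 0, "tz": 0, "ax": 0, "ay": 0, "az": 0, "jaw": 255}
    - {"tx": -0.002, "ty": 0, "tz": 0, "ax": 0, "ay": -0.1, "az": 0, "jaw": 255}
    - {"tx": -0.002, "ty": 0, "tz": 0, "ax": 0, "ay": -0.2, "az": 0, "jaw": 255}
    - {"tx": -0.002, "ty": 0, "tz": 0, "ax": 0, "ay": -0.2, "az": 0, "jaw": 255}

```text
time: 8.05
tool_pos: [0.5615, -0.1492, 0.1137]
tool_rot: [0.003, -0.062, 0.998, -0.002]
contact_force: [-6.0, -1.3, 2.9]
gripper_width: 0.0
```

Run:
```python
from h import *
rep()
```

```text
t 8.05 box [   7.5 -147.6] z 113.7 yaw of y vs box y 0.23 tilt [ 0.007  -0.0036] Fbox [-6.13 -0.58  2.93] j [-0.39  0.05  1.82 -0.    1.26 -2.08] g 0.0
```

>>> move_arm:
  rows:
    - {"tx": -0.002, "ty": 0, "tz": 0, "ax": 0, "ay": -0.1, "az": 0, "jaw": 255}
    - {"tx": -0.002, "ty": 0, "tz": 0, "ax": 0, "ay": -0.1, "az": 0, "jaw": 255}
    - {"tx": -0.002, "ty": 0, "tz": 0, "ax": 0, "ay": -0.1, "az": 0, "jaw": 255}
    - {"tx": -0.002, "ty": 0, "tz": 0, "ax": 0, "ay": -0.1, "az": 0, "jaw": 255}

```text
time: 8.45
tool_pos: [0.5663, -0.1485, 0.1138]
tool_rot: [0.002, -0.062, 0.998, -0.001]
contact_force: [-4.9, -1.2, 3.1]
gripper_width: 0.002
```

Run:
```python
from h import *
rep()
```

```text
t 8.45 box [  12.3 -147.5] z 113.8 yaw of y vs box y 0.23 tilt [ 0.0043 -0.0025] Fbox [-5.03 -0.56  3.09] j [-0.38  0.06  1.81 -0.    1.27 -2.08] g 0.0
```

>>> move_arm:
  rows:
    - {"tx": -0.002, "ty": 0, "tz": 0, "ax": 0, "ay": -0.1, "az": 0, "jaw": 255}
    - {"tx": -0.002, "ty": 0, "tz": 0, "ax": 0, "ay": -0.1, "az": 0, "jaw": 255}
    - {"tx": -0.002, "ty": 0, "tz": 0, "ax": 0, "ay": -0.1, "az": 0, "jaw": 255}
    - {"tx": -0.002, "ty": 0, "tz": 0, "ax": 0, "ay": -0.1, "az": 0, "jaw": 255}

```text
time: 8.85
tool_pos: [0.571, -0.1478, 0.1138]
tool_rot: [0.001, -0.062, 0.998, -0.001]
contact_force: [-5.1, -0.3, 4.2]
gripper_width: 0.001
```

Run:
```python
from h import *
rep()
```

```text
t 8.85 box [  17.  -147.3] z 113.8 yaw of y vs box y 0.2 tilt [ 0.0014 -0.001 ] Fbox [-5.1   0.36  4.24] j [-0.38  0.07  1.8  -0.    1.27 -2.07] g 0.0
```

>>> move_arm:
  rows:
    - {"tx": -0.002, "ty": 0, "tz": 0, "ax": 0, "ay": -0.1, "az": 0, "jaw": 255}
    - {"tx": -0.002, "ty": 0, "tz": 0, "ax": 0, "ay": -0.1, "az": 0, "jaw": 255}
    - {"tx": -0.002, "ty": 0, "tz": 0, "ax": 0, "ay": -0.1, "az": 0, "jaw": 255}

```text
time: 9.15
tool_pos: [0.5744, -0.1473, 0.1138]
tool_rot: [-0.0, -0.062, 0.998, 0.0]
contact_force: [-5.2, -0.1, 3.7]
gripper_width: 0.0
```

Run:
```python
from h import *
rep()
```

```text
t 9.15 box [  20.5 -147.2] z 113.8 yaw of y vs box y 0.18 tilt [-0.0008  0.0002] Fbox [-5.16  0.56  3.72] j [-0.38  0.08  1.79 -0.    1.28 -2.07] g 0.0
```

>>> move_arm:
  rows:
    - {"tx": 0.006, "ty": 0, "tz": 0, "ax": 0, "ay": 0, "az": 0, "jaw": 255}
    - {"tx": 0.006, "ty": 0.01, "tz": 0, "ax": 0, "ay": 0, "az": 0, "jaw": 255}
    - {"tx": 0, "ty": 0.03, "tz": 0, "ax": 0, "ay": 0, "az": 0, "jaw": 255}
    - {"tx": 0, "ty": 0.04, "tz": 0, "ax": 0, "ay": 0, "az": 0, "jaw": 255}
    - {"tx": 0, "ty": 0.04, "tz": 0, "ax": 0, "ay": 0, "az": 0, "jaw": 255}
    - {"tx": 0, "ty": 0.04, "tz": 0, "ax": 0, "ay": 0, "az": 0, "jaw": 255}
    - {"tx": 0, "ty": 0.04, "tz": 0, "ax": 0, "ay": 0, "az": 0, "jaw": 255}
    - {"tx": 0, "ty": 0.03, "tz": 0, "ax": 0, "ay": 0, "az": 0, "jaw": 255}
    - {"tx": 0, "ty": 0.03, "tz": 0, "ax": 0, "ay": 0, "az": 0, "jaw": 255}
    - {"tx": 0, "ty": 0.018, "tz": 0, "ax": 0, "ay": 0, "az": 0, "jaw": 255}
    - {"tx": 0, "ty": 0.005, "tz": 0, "ax": 0, "ay": 0, "az": 0, "jaw": 255}

```text
time: 10.25
tool_pos: [0.5231, 0.1458, 0.1143]
tool_rot: [0.005, -0.06, 0.998, 0.002]
contact_force: [0.6, -0.6, 0.5]
gripper_width: 0.001
```

Run:
```python
from h import *
rep()
```

```text
t 10.25 box [  4.7 149.9] z 114.3 yaw of y vs box y -0.04 tilt [0.0093 0.0054] Fbox [ 0.5  -0.67  0.5 ] j [ 0.13 -0.05  1.92  0.    1.26 -1.56] g 0.0
```

>>> move_arm:
  rows:
    - {"tx": -0.002, "ty": 0, "tz": 0, "ax": 0, "ay": 0.1, "az": 0, "jaw": 255}
    - {"tx": -0.002, "ty": 0, "tz": 0, "ax": 0, "ay": 0, "az": 0, "jaw": 255}
    - {"tx": -0.002, "ty": 0, "tz": 0, "ax": 0, "ay": 0, "az": 0, "jaw": 255}
    - {"tx": -0.002, "ty": 0, "tz": 0, "ax": 0, "ay": -0.1, "az": 0, "jaw": 255}
    - {"tx": -0.002, "ty": 0, "tz": 0, "ax": 0, "ay": -0.2, "az": 0, "jaw": 255}
    - {"tx": -0.002, "ty": 0, "tz": 0, "ax": 0, "ay": -0.2, "az": 0, "jaw": 255}
    - {"tx": -0.002, "ty": 0, "tz": 0, "ax": 0, "ay": -0.2, "az": 0, "jaw": 255}
    - {"tx": -0.002, "ty": 0, "tz": 0, "ax": 0, "ay": -0.2, "az": 0, "jaw": 255}

```text
time: 11.05
tool_pos: [0.5364, 0.1452, 0.1142]
tool_rot: [0.006, -0.058, 0.998, 0.003]
contact_force: [-6.0, -0.2, 3.9]
gripper_width: -0.003
```

Run:
```python
from h import *
rep()
```

```text
t 11.05 box [ 17.8 147.7] z 114.2 yaw of y vs box y -0.26 tilt [0.0126 0.0075] Fbox [-5.99  0.54  3.92] j [ 0.13 -0.02  1.89  0.01  1.26 -1.56] g -0.0
```

>>> move_arm:
  rows:
    - {"tx": -0.0025, "ty": 0, "tz": 0, "ax": 0, "ay": 0, "az": 0, "jaw": 255}
    - {"tx": -0.0025, "ty": 0, "tz": 0, "ax": 0, "ay": 0, "az": 0, "jaw": 255}
    - {"tx": -0.0025, "ty": 0, "tz": 0, "ax": 0, "ay": 0, "az": 0, "jaw": 255}
    - {"tx": -0.0025, "ty": 0, "tz": 0, "ax": 0, "ay": 0, "az": 0, "jaw": 255}

```text
time: 11.45
tool_pos: [0.5422, 0.1455, 0.1143]
tool_rot: [-0.001, -0.057, 0.998, 0.004]
contact_force: [-5.4, 0.7, 4.8]
gripper_width: 0.001
```

Run:
```python
from h import *
rep()
```

```text
t 11.45 box [ 23.6 147.3] z 114.3 yaw of y vs box y -0.35 tilt [-0.0014  0.0074] Fbox [-5.23  1.34  4.8 ] j [ 0.13  0.    1.87  0.01  1.27 -1.56] g 0.0
```

>>> move_arm:
  rows:
    - {"tx": -0.0025, "ty": 0, "tz": 0, "ax": 0, "ay": -0.2, "az": 0, "jaw": 255}
    - {"tx": -0.0025, "ty": 0, "tz": 0, "ax": 0, "ay": -0.2, "az": 0, "jaw": 255}
    - {"tx": -0.0025, "ty": 0, "tz": 0, "ax": 0, "ay": -0.2, "az": 0, "jaw": 255}

```text
time: 11.75
tool_pos: [0.5466, 0.1463, 0.1143]
tool_rot: [-0.001, -0.057, 0.998, 0.005]
contact_force: [-5.7, 0.6, 3.7]
gripper_width: 0.002
```

Run:
```python
from h import *
rep()
```

```text
t 11.75 box [ 28.1 147.6] z 114.3 yaw of y vs box y -0.41 tilt [-0.0016  0.0098] Fbox [-5.58  1.27  3.75] j [ 0.13  0.01  1.86  0.01  1.27 -1.56] g 0.0
```

>>> move_arm:
  rows:
    - {"tx": 0.006, "ty": 0, "tz": 0, "ax": 0.3, "ay": 0, "az": 0, "jaw": 255}
    - {"tx": 0.006, "ty": -0.01, "tz": 0, "ax": 0.3, "ay": 0, "az": 0, "jaw": 255}
    - {"tx": 0, "ty": -0.03, "tz": 0, "ax": 0, "ay": 0, "az": -0.3, "jaw": 255}
    - {"tx": 0, "ty": -0.04, "tz": 0, "ax": 0, "ay": 0, "az": 0, "jaw": 255}
    - {"tx": 0, "ty": -0.04, "tz": 0, "ax": 0, "ay": 0, "az": 0, "jaw": 255}
    - {"tx": 0, "ty": -0.04, "tz": 0, "ax": 0, "ay": 0, "az": 0, "jaw": 255}
    - {"tx": 0, "ty": -0.04, "tz": 0, "ax": 0, "ay": 0, "az": 0, "jaw": 255}
    - {"tx": 0, "ty": -0.03, "tz": 0, "ax": 0, "ay": 0, "az": 0, "jaw": 255}
    - {"tx": 0, "ty": -0.03, "tz": 0, "ax": 0, "ay": 0, "az": 0, "jaw": 255}
    - {"tx": 0, "ty": -0.016, "tz": 0, "ax": 0, "ay": 0, "az": 0, "jaw": 255}
    - {"tx": 0, "ty": -0.005, "tz": 0, "ax": 0, "ay": 0, "az": 0, "jaw": 255}

```text
time: 12.85
tool_pos: [0.5654, -0.1511, 0.1155]
tool_rot: [0.003, -0.059, 0.998, -0.004]
contact_force: [0.7, 0.5, -0.2]
gripper_width: -0.0
```

Run:
```python
from h import *
rep()
```

```text
t 12.85 box [  11.1 -149.9] z 115.5 yaw of y vs box y -0.12 tilt [ 0.006  -0.0082] Fbox [ 0.7   0.37 -0.22] j [-0.39  0.05  1.81 -0.01  1.27 -2.07] g -0.0
```

Target right ≈ 36 (8 ahead of left).

>>> move_arm:
  rows:
    - {"tx": -0.0025, "ty": 0.001, "tz": 0.0005, "ax": -0.2, "ay": 0, "az": 0, "jaw": 255}
    - {"tx": -0.0025, "ty": 0.001, "tz": 0.0005, "ax": -0.2, "ay": 0, "az": 0, "jaw": 255}
    - {"tx": -0.002, "ty": 0, "tz": 0, "ax": 0, "ay": 0, "az": 0, "jaw": 255}
    - {"tx": -0.002, "ty": 0, "tz": 0, "ax": 0, "ay": 0, "az": 0, "jaw": 255}
    - {"tx": -0.0025, "ty": 0, "tz": 0, "ax": 0, "ay": -0.1, "az": 0, "jaw": 255}
    - {"tx": -0.0025, "ty": 0, "tz": 0, "ax": 0, "ay": -0.1, "az": 0, "jaw": 255}
    - {"tx": -0.0025, "ty": 0, "tz": 0, "ax": 0, "ay": -0.1, "az": 0, "jaw": 255}
    - {"tx": -0.0025, "ty": 0, "tz": 0, "ax": 0, "ay": -0.1, "az": 0, "jaw": 255}

```text
time: 13.65
tool_pos: [0.5825, -0.1425, 0.1138]
tool_rot: [0.002, -0.062, 0.998, 0.0]
contact_force: [-4.9, -0.9, 2.3]
gripper_width: 0.0
```

Run:
```python
from h import *
rep()
```

```text
t 13.65 box [  29.1 -143.5] z 113.8 yaw of y vs box y 0.16 tilt [0.0044 0.0007] Fbox [-4.99 -0.27  2.28] j [-0.37  0.09  1.78  0.    1.27 -2.06] g 0.0
```

>>> move_arm:
  rows:
    - {"tx": -0.0025, "ty": 0, "tz": 0, "ax": 0, "ay": -0.1, "az": 0, "jaw": 255}
    - {"tx": -0.0025, "ty": 0, "tz": 0, "ax": 0, "ay": -0.1, "az": 0, "jaw": 255}
    - {"tx": -0.0025, "ty": 0, "tz": 0, "ax": 0, "ay": -0.1, "az": 0, "jaw": 255}
    - {"tx": -0.0025, "ty": 0, "tz": 0, "ax": 0, "ay": -0.1, "az": 0, "jaw": 255}

```text
time: 14.05
tool_pos: [0.5923, -0.1409, 0.1138]
tool_rot: [0.005, -0.061, 0.998, 0.001]
contact_force: [-4.3, -1.6, 2.0]
gripper_width: 0.002
```

Run:
```python
from h import *
rep()
```

```text
t 14.05 box [  39. -143.] z 113.8 yaw of y vs box y 0.15 tilt [0.0094 0.0028] Fbox [-4.5  -1.03  1.96] j [-0.36  0.11  1.76  0.01  1.27 -2.05] g 0.0
```

>>> move_arm:
  rows:
    - {"tx": 0.007, "ty": 0, "tz": 0, "ax": 0, "ay": 0.2, "az": 0, "jaw": 255}
    - {"tx": 0.007, "ty": 0.01, "tz": 0, "ax": 0, "ay": 0.2, "az": 0, "jaw": 255}
    - {"tx": 0.002, "ty": 0.03, "tz": 0, "ax": 0, "ay": 0, "az": 0, "jaw": 255}
    - {"tx": 0, "ty": 0.04, "tz": 0, "ax": 0, "ay": 0, "az": 0, "jaw": 255}
    - {"tx": 0, "ty": 0.04, "tz": 0, "ax": 0, "ay": 0, "az": 0, "jaw": 255}
    - {"tx": 0, "ty": 0.04, "tz": 0, "ax": 0, "ay": 0, "az": 0, "jaw": 255}
    - {"tx": 0, "ty": 0.04, "tz": 0, "ax": 0, "ay": 0, "az": 0, "jaw": 255}
    - {"tx": 0, "ty": 0.03, "tz": 0, "ax": 0, "ay": 0, "az": 0, "jaw": 255}
    - {"tx": 0, "ty": 0.028, "tz": 0, "ax": 0, "ay": 0, "az": 0, "jaw": 255}
    - {"tx": 0, "ty": 0.014, "tz": 0, "ax": 0, "ay": 0, "az": 0, "jaw": 255}
    - {"tx": 0, "ty": 0.004, "tz": 0, "ax": 0, "ay": 0, "az": 0, "jaw": 255}
    - {"tx": 0, "ty": 0, "tz": 0, "ax": 0, "ay": 0, "az": 0, "jaw": 255}

```text
time: 15.25
tool_pos: [0.5411, 0.1455, 0.1147]
tool_rot: [0.01, -0.06, 0.998, 0.003]
contact_force: [0.8, -0.8, 0.2]
gripper_width: 0.001
```

Run:
```python
from h import *
rep()
grab("top","pics/top3.png")
crop('pics/top3.png','pics/top3c.png',185,145,375,290,4)
```

```text
t 15.25 box [ 22.6 147.5] z 114.7 yaw of y vs box y 0.02 tilt [0.02   0.0082] Fbox [ 0.64 -0.92  0.23] j [ 0.13 -0.01  1.88  0.01  1.25 -1.57] g 0.0
```

View pics/top3c.png

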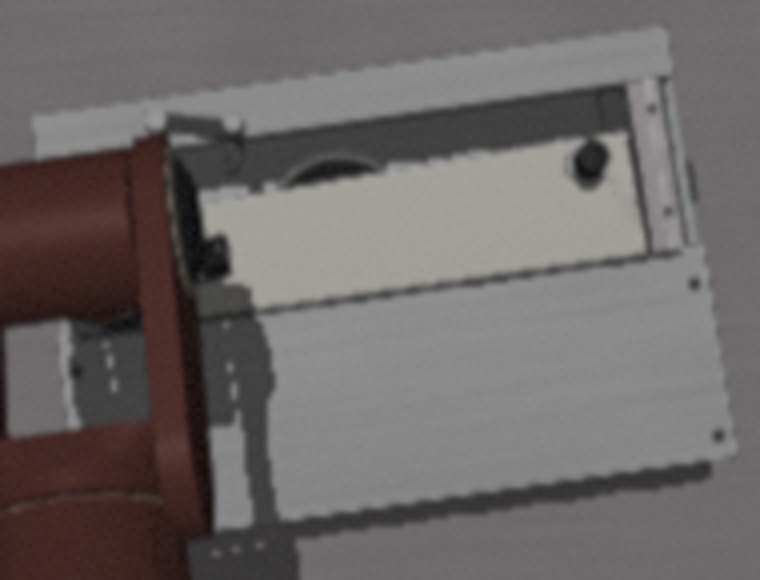

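>>> move_arm:
  rows:
    - {"tx": -0.002, "ty": 0, "tz": 0, "ax": 0.2, "ay": 0.2, "az": 0, "jaw": 255}
    - {"tx": -0.002, "ty": 0, "tz": 0, "ax": 0.2, "ay": 0.2, "az": 0, "jaw": 255}
    - {"tx": -0.0025, "ty": 0, "tz": 0, "ax": 0, "ay": 0.2, "az": 0, "jaw": 255}
    - {"tx": -0.0025, "ty": 0, "tz": 0, "ax": 0, "ay": 0, "az": 0, "jaw": 255}
    - {"tx": -0.0025, "ty": 0, "tz": 0, "ax": 0, "ay": 0, "az": 0, "jaw": 255}
    - {"tx": -0.0025, "ty": 0, "tz": 0, "ax": 0, "ay": 0, "az": 0, "jaw": 255}

```text
time: 15.9
tool_pos: [0.5541, 0.143, 0.1146]
tool_rot: [-0.0, -0.057, 0.998, -0.001]
contact_force: [-5.5, -0.8, 5.0]
gripper_width: 0.001
```

Run:
```python
from h import *
rep()
w=ray('pics/top3.png',591.5/4-.5+185,157.5/4-.5+145,.129)-np.r_[P[:2],0]; c,s=np.cos(P[2]),np.sin(P[2]); print(c*w[0]+s*w[1],-s*w[0]+c*w[1])
```

```text
t 15.9 box [ 35.1 143.4] z 114.6 yaw of y vs box y -0.35 tilt [-0.0002 -0.0016] Fbox [-5.54 -0.16  4.97] j [ 0.12  0.03  1.84 -0.    1.27 -1.56] g 0.0
0.060163106561289745 -0.14633561566894465
```

>>> move_arm:
  rows:
    - {"tx": -0.0025, "ty": 0.0005, "tz": 0, "ax": 0, "ay": -0.1, "az": 0, "jaw": 255}
    - {"tx": -0.0025, "ty": 0.0005, "tz": 0, "ax": 0, "ay": -0.1, "az": 0, "jaw": 255}
    - {"tx": -0.0025, "ty": 0.0005, "tz": 0, "ax": 0, "ay": -0.1, "az": 0, "jaw": 255}
    - {"tx": -0.0025, "ty": 0.0005, "tz": 0, "ax": 0, "ay": -0.1, "az": 0, "jaw": 255}

```text
time: 16.3
tool_pos: [0.5607, 0.144, 0.1148]
tool_rot: [-0.003, -0.057, 0.998, -0.002]
contact_force: [-5.8, -1.1, 4.5]
gripper_width: -0.001
```

Run:
```python
from h import *
rep()
```

```text
t 16.3 box [ 41.8 143.6] z 114.8 yaw of y vs box y -0.4 tilt [-0.0066 -0.0048] Fbox [-5.91 -0.43  4.54] j [ 0.12  0.05  1.82 -0.    1.28 -1.56] g -0.0
```

>>> move_arm:
  rows:
    - {"tx": -0.0025, "ty": 0.0005, "tz": 0, "ax": 0, "ay": -0.2, "az": 0, "jaw": 255}
    - {"tx": -0.0025, "ty": 0.0005, "tz": 0, "ax": 0, "ay": -0.2, "az": 0, "jaw": 255}
    - {"tx": -0.0025, "ty": 0.0005, "tz": 0, "ax": 0, "ay": -0.2, "az": 0, "jaw": 255}

```text
time: 16.6
tool_pos: [0.5656, 0.1446, 0.1147]
tool_rot: [-0.003, -0.056, 0.998, -0.003]
contact_force: [-6.1, -2.1, 3.5]
gripper_width: 0.001
```

Run:
```python
from h import *
rep()
```

```text
t 16.6 box [ 46.8 143.7] z 114.7 yaw of y vs box y -0.44 tilt [-0.0061 -0.0067] Fbox [-6.26 -1.31  3.55] j [ 0.13  0.06  1.81 -0.01  1.28 -1.56] g 0.0
```

>>> move_arm:
  rows:
    - {"tx": 0.006, "ty": 0, "tz": 0, "ax": -0.2, "ay": 0, "az": -0.2, "jaw": 255}
    - {"tx": 0.006, "ty": -0.01, "tz": 0, "ax": -0.2, "ay": 0, "az": -0.2, "jaw": 255}
    - {"tx": 0, "ty": -0.03, "tz": 0, "ax": 0, "ay": 0, "az": 0, "jaw": 255}
    - {"tx": 0, "ty": -0.04, "tz": 0, "ax": 0, "ay": 0, "az": 0, "jaw": 255}
    - {"tx": 0, "ty": -0.04, "tz": 0, "ax": 0, "ay": 0, "az": 0, "jaw": 255}
    - {"tx": 0, "ty": -0.04, "tz": 0, "ax": 0, "ay": 0, "az": 0, "jaw": 255}
    - {"tx": 0, "ty": -0.04, "tz": 0, "ax": 0, "ay": 0, "az": 0, "jaw": 255}
    - {"tx": 0, "ty": -0.03, "tz": 0, "ax": 0, "ay": 0, "az": 0, "jaw": 255}
    - {"tx": 0, "ty": -0.026, "tz": 0, "ax": 0, "ay": 0, "az": 0, "jaw": 255}
    - {"tx": 0, "ty": -0.014, "tz": 0, "ax": 0, "ay": 0, "az": 0, "jaw": 255}
    - {"tx": 0, "ty": -0.005, "tz": 0, "ax": 0, "ay": 0, "az": 0, "jaw": 255}
    - {"tx": 0, "ty": 0, "tz": 0, "ax": 0, "ay": 0, "az": 0, "jaw": 255}

```text
time: 17.8
tool_pos: [0.5852, -0.1464, 0.1148]
tool_rot: [0.0, -0.06, 0.998, -0.0]
contact_force: [0.3, 0.7, 0.1]
gripper_width: -0.002
```

Run:
```python
from h import *
rep()
```

```text
t 17.8 box [  31.3 -147.6] z 114.8 yaw of y vs box y -0.03 tilt [ 0.0005 -0.0006] Fbox [0.37 0.61 0.13] j [-0.37  0.1   1.76 -0.    1.28 -2.06] g -0.0
```

Target right ≈ 55.

>>> move_arm:
  rows:
    - {"tx": -0.002, "ty": 0, "tz": 0, "ax": 0, "ay": 0, "az": 0, "jaw": 255}
    - {"tx": -0.002, "ty": 0, "tz": 0, "ax": 0, "ay": 0, "az": 0, "jaw": 255}
    - {"tx": -0.002, "ty": 0, "tz": 0, "ax": 0, "ay": 0, "az": 0, "jaw": 255}
    - {"tx": -0.0025, "ty": 0, "tz": 0, "ax": 0, "ay": 0, "az": 0, "jaw": 255}
    - {"tx": -0.0025, "ty": 0, "tz": 0, "ax": 0, "ay": -0.1, "az": 0, "jaw": 255}
    - {"tx": -0.0025, "ty": 0, "tz": 0, "ax": 0, "ay": -0.1, "az": 0, "jaw": 255}
    - {"tx": -0.0025, "ty": 0, "tz": 0, "ax": 0, "ay": -0.1, "az": 0, "jaw": 255}
    - {"tx": -0.0025, "ty": 0, "tz": 0, "ax": 0, "ay": -0.1, "az": 0, "jaw": 255}

```text
time: 18.6
tool_pos: [0.6017, -0.1397, 0.1144]
tool_rot: [-0.001, -0.063, 0.998, 0.0]
contact_force: [-5.6, -0.7, 3.4]
gripper_width: -0.003
```

Run:
```python
from h import *
rep()
```

```text
t 18.6 box [  48.5 -143. ] z 114.4 yaw of y vs box y 0.32 tilt [-0.0019  0.0007] Fbox [-5.62 -0.01  3.44] j [-0.35  0.13  1.73  0.    1.28 -2.05] g -0.0
```

>>> move_arm:
  rows:
    - {"tx": -0.0025, "ty": 0, "tz": 0, "ax": 0, "ay": -0.1, "az": 0, "jaw": 255}
    - {"tx": -0.0025, "ty": 0, "tz": 0, "ax": 0, "ay": -0.1, "az": 0, "jaw": 255}
    - {"tx": -0.0025, "ty": 0, "tz": 0, "ax": 0, "ay": -0.1, "az": 0, "jaw": 255}
    - {"tx": -0.002, "ty": 0, "tz": 0, "ax": 0, "ay": -0.1, "az": 0, "jaw": 255}

```text
time: 19.0
tool_pos: [0.609, -0.1385, 0.1144]
tool_rot: [-0.001, -0.063, 0.998, 0.001]
contact_force: [-4.8, -0.3, 2.6]
gripper_width: 0.001
```

Run:
```python
from h import *
rep()
```

```text
t 19.0 box [  55.9 -142.6] z 114.4 yaw of y vs box y 0.32 tilt [-0.0028  0.0021] Fbox [-4.79  0.31  2.56] j [-0.34  0.15  1.71  0.    1.28 -2.04] g 0.0
```

>>> move_arm:
  rows:
    - {"tx": 0.007, "ty": 0, "tz": 0, "ax": 0, "ay": 0, "az": 0.2, "jaw": 255}
    - {"tx": 0.007, "ty": 0.01, "tz": 0, "ax": 0, "ay": 0, "az": 0.1, "jaw": 255}
    - {"tx": 0.001, "ty": 0.03, "tz": 0, "ax": 0, "ay": 0, "az": 0, "jaw": 255}
    - {"tx": 0, "ty": 0.04, "tz": 0, "ax": 0, "ay": 0, "az": 0, "jaw": 255}
    - {"tx": 0, "ty": 0.04, "tz": 0, "ax": 0, "ay": 0, "az": 0, "jaw": 255}
    - {"tx": 0, "ty": 0.04, "tz": 0, "ax": 0, "ay": 0, "az": 0, "jaw": 255}
    - {"tx": 0, "ty": 0.04, "tz": 0, "ax": 0, "ay": 0, "az": 0, "jaw": 255}
    - {"tx": 0, "ty": 0.03, "tz": 0, "ax": 0, "ay": 0, "az": 0, "jaw": 255}
    - {"tx": 0, "ty": 0.028, "tz": 0, "ax": 0, "ay": 0, "az": 0, "jaw": 255}
    - {"tx": 0, "ty": 0.015, "tz": 0, "ax": 0, "ay": 0, "az": 0, "jaw": 255}
    - {"tx": 0, "ty": 0.005, "tz": 0, "ax": 0, "ay": 0, "az": 0, "jaw": 255}
    - {"tx": 0, "ty": 0.002, "tz": 0, "ax": 0, "ay": 0, "az": 0, "jaw": 255}

```text
time: 20.2
tool_pos: [0.556, 0.1533, 0.1154]
tool_rot: [0.006, -0.059, 0.998, 0.004]
contact_force: [0.3, -0.7, 0.0]
gripper_width: -0.001
```

Run:
```python
from h import *
rep()
```

```text
t 20.2 box [ 38.2 153.4] z 115.4 yaw of y vs box y -0.12 tilt [0.0108 0.009 ] Fbox [ 0.23 -0.71  0.03] j [ 0.14  0.03  1.84  0.01  1.26 -1.55] g -0.0
```

>>> move_arm:
  rows:
    - {"tx": -0.002, "ty": -0.002, "tz": 0.0005, "ax": 0.2, "ay": 0.2, "az": 0, "jaw": 255}
    - {"tx": -0.002, "ty": 0, "tz": 0, "ax": 0.2, "ay": 0.2, "az": 0, "jaw": 255}
    - {"tx": -0.0025, "ty": 0, "tz": 0, "ax": 0, "ay": 0, "az": 0, "jaw": 255}
    - {"tx": -0.0025, "ty": 0, "tz": 0, "ax": 0, "ay": 0, "az": 0, "jaw": 255}
    - {"tx": -0.0025, "ty": 0, "tz": 0, "ax": 0, "ay": 0, "az": 0, "jaw": 255}
    - {"tx": -0.0025, "ty": 0, "tz": 0, "ax": 0, "ay": -0.1, "az": 0, "jaw": 255}
    - {"tx": -0.0025, "ty": 0, "tz": 0, "ax": 0, "ay": -0.1, "az": 0, "jaw": 255}
    - {"tx": -0.0025, "ty": 0, "tz": 0, "ax": 0, "ay": -0.1, "az": 0, "jaw": 255}

```text
time: 21.0
tool_pos: [0.573, 0.1502, 0.1148]
tool_rot: [-0.001, -0.057, 0.998, 0.0]
contact_force: [-5.1, -0.5, 3.4]
gripper_width: -0.004
```

Run:
```python
from h import *
rep()
```

```text
t 21.0 box [ 54.8 148.3] z 114.8 yaw of y vs box y -0.39 tilt [-0.0029  0.0003] Fbox [-5.08  0.08  3.45] j [ 0.13  0.08  1.79  0.    1.28 -1.55] g -0.0
```

>>> move_arm:
  rows:
    - {"tx": -0.0025, "ty": 0, "tz": 0, "ax": 0, "ay": -0.1, "az": 0, "jaw": 255}
    - {"tx": -0.0025, "ty": 0, "tz": 0, "ax": 0, "ay": -0.2, "az": 0, "jaw": 255}
    - {"tx": -0.0025, "ty": 0, "tz": 0, "ax": 0, "ay": -0.2, "az": 0, "jaw": 255}
    - {"tx": -0.0025, "ty": 0, "tz": 0, "ax": 0, "ay": -0.2, "az": 0, "jaw": 255}

```text
time: 21.4
tool_pos: [0.5794, 0.1504, 0.1149]
tool_rot: [-0.002, -0.056, 0.998, 0.0]
contact_force: [-5.1, -0.7, 3.8]
gripper_width: -0.0
```

Run:
```python
from h import *
rep()
```

```text
t 21.4 box [ 61.2 147.8] z 114.9 yaw of y vs box y -0.43 tilt [-0.0039  0.0002] Fbox [-5.09 -0.04  3.83] j [ 0.13  0.09  1.77  0.    1.28 -1.55] g -0.0
```

>>> move_arm:
  rows:
    - {"tx": -0.0025, "ty": 0, "tz": 0, "ax": 0, "ay": -0.2, "az": 0, "jaw": 255}
    - {"tx": -0.0025, "ty": 0, "tz": 0, "ax": 0, "ay": -0.2, "az": 0, "jaw": 255}

```text
time: 21.6
tool_pos: [0.5826, 0.1506, 0.1148]
tool_rot: [-0.002, -0.056, 0.998, 0.0]
contact_force: [-5.4, -0.9, 4.3]
gripper_width: 0.002
```

Run:
```python
from h import *
rep()
```

```text
t 21.6 box [ 64.3 147.5] z 114.8 yaw of y vs box y -0.45 tilt [-0.0037  0.0003] Fbox [-5.46 -0.25  4.33] j [ 0.13  0.1   1.77  0.    1.28 -1.55] g 0.0
```

Switch to right (target start x ≈ 48).

>>> move_arm:
  rows:
    - {"tx": 0.006, "ty": 0, "tz": 0, "ax": 0, "ay": 0, "az": -0.2, "jaw": 255}
    - {"tx": 0.006, "ty": -0.01, "tz": 0, "ax": 0, "ay": 0, "az": -0.2, "jaw": 255}
    - {"tx": 0, "ty": -0.03, "tz": 0, "ax": 0, "ay": 0, "az": 0, "jaw": 255}
    - {"tx": 0, "ty": -0.04, "tz": 0, "ax": 0, "ay": 0, "az": 0, "jaw": 255}
    - {"tx": 0, "ty": -0.04, "tz": 0, "ax": 0, "ay": 0, "az": 0, "jaw": 255}
    - {"tx": 0, "ty": -0.04, "tz": 0, "ax": 0, "ay": 0, "az": 0, "jaw": 255}
    - {"tx": 0, "ty": -0.04, "tz": 0, "ax": 0, "ay": 0, "az": 0, "jaw": 255}
    - {"tx": 0, "ty": -0.032, "tz": 0, "ax": 0, "ay": 0, "az": 0, "jaw": 255}
    - {"tx": 0, "ty": -0.03, "tz": 0, "ax": 0, "ay": 0, "az": 0, "jaw": 255}
    - {"tx": 0, "ty": -0.015, "tz": 0, "ax": 0, "ay": 0, "az": 0, "jaw": 255}
    - {"tx": 0, "ty": -0.005, "tz": 0, "ax": 0, "ay": 0, "az": 0, "jaw": 255}
    - {"tx": 0, "ty": 0, "tz": 0, "ax": 0, "ay": 0, "az": 0, "jaw": 255}

```text
time: 22.8
tool_pos: [0.6027, -0.147, 0.1151]
tool_rot: [0.001, -0.06, 0.998, -0.001]
contact_force: [-1.1, 0.1, 0.3]
gripper_width: 0.001
```

Run:
```python
from h import *
rep()
```

```text
t 22.8 box [  48.6 -150.3] z 115.1 yaw of y vs box y 0.02 tilt [ 0.0029 -0.0026] Fbox [-1.1   0.2   0.31] j [-0.36  0.14  1.72 -0.    1.28 -2.05] g 0.0
```

>>> move_arm:
  rows:
    - {"tx": -0.002, "ty": 0, "tz": 0, "ax": -0.1, "ay": 0, "az": 0, "jaw": 255}
    - {"tx": -0.002, "ty": 0, "tz": 0, "ax": 0, "ay": 0, "az": 0, "jaw": 255}
    - {"tx": -0.002, "ty": 0, "tz": 0, "ax": 0, "ay": 0, "az": 0, "jaw": 255}
    - {"tx": -0.002, "ty": 0, "tz": 0, "ax": 0, "ay": 0, "az": 0, "jaw": 255}
    - {"tx": -0.0025, "ty": 0, "tz": 0, "ax": 0, "ay": -0.1, "az": 0, "jaw": 255}
    - {"tx": -0.0025, "ty": 0, "tz": 0, "ax": 0, "ay": -0.1, "az": 0, "jaw": 255}
    - {"tx": -0.002, "ty": 0, "tz": 0, "ax": 0, "ay": -0.1, "az": 0, "jaw": 255}

```text
time: 23.5
tool_pos: [0.6163, -0.1404, 0.1147]
tool_rot: [0.0, -0.063, 0.998, 0.0]
contact_force: [-5.3, -0.2, 3.2]
gripper_width: 0.005
```

Run:
```python
from h import *
rep()
```

```text
t 23.5 box [  62.9 -145.4] z 114.7 yaw of y vs box y 0.38 tilt [0.0009 0.0004] Fbox [-5.33  0.41  3.23] j [-0.34  0.16  1.69  0.    1.28 -2.04] g 0.01
```

>>> move_arm:
  rows:
    - {"tx": -0.002, "ty": 0, "tz": 0, "ax": 0, "ay": -0.1, "az": 0, "jaw": 255}
    - {"tx": -0.002, "ty": 0, "tz": 0, "ax": 0, "ay": -0.1, "az": 0, "jaw": 255}
    - {"tx": -0.002, "ty": 0, "tz": 0, "ax": 0, "ay": -0.1, "az": 0, "jaw": 255}

```text
time: 23.8
tool_pos: [0.6218, -0.1395, 0.1146]
tool_rot: [0.002, -0.063, 0.998, 0.001]
contact_force: [-4.9, 0.4, 2.8]
gripper_width: -0.004
```

Run:
```python
from h import *
rep()
```

```text
t 23.8 box [  68.5 -145.2] z 114.6 yaw of y vs box y 0.37 tilt [0.0039 0.0017] Fbox [-4.77  1.01  2.84] j [-0.34  0.17  1.68  0.    1.28 -2.04] g -0.0
```

>>> move_arm:
  rows:
    - {"tx": -0.0013, "ty": 0, "tz": 0, "ax": 0, "ay": 0, "az": 0, "jaw": 255}
    - {"tx": -0.0013, "ty": 0, "tz": 0, "ax": 0, "ay": 0, "az": 0, "jaw": 255}

```text
time: 24.0
tool_pos: [0.6244, -0.1391, 0.1147]
tool_rot: [0.002, -0.063, 0.998, 0.001]
contact_force: [-5.7, 0.3, 3.6]
gripper_width: -0.001
```

Run:
```python
from h import *
rep()
```

```text
t 24.0 box [  71.1 -145.1] z 114.7 yaw of y vs box y 0.36 tilt [0.0033 0.0021] Fbox [-5.63  1.02  3.6 ] j [-0.34  0.18  1.68  0.    1.28 -2.04] g -0.0
```

>>> move_arm:
  rows:
    - {"tx": 0.006, "ty": 0, "tz": 0, "ax": 0, "ay": 0, "az": 0.2, "jaw": 255}
    - {"tx": 0.006, "ty": 0.01, "tz": 0, "ax": 0, "ay": 0, "az": 0.1, "jaw": 255}
    - {"tx": 0, "ty": 0.03, "tz": 0, "ax": 0, "ay": 0, "az": 0, "jaw": 255}
    - {"tx": 0, "ty": 0.04, "tz": 0, "ax": 0, "ay": 0, "az": 0, "jaw": 255}
    - {"tx": 0, "ty": 0.04, "tz": 0, "ax": 0, "ay": 0, "az": 0, "jaw": 255}
    - {"tx": 0, "ty": 0.04, "tz": 0, "ax": 0, "ay": 0, "az": 0, "jaw": 255}
    - {"tx": 0, "ty": 0.04, "tz": 0, "ax": 0, "ay": 0, "az": 0, "jaw": 255}
    - {"tx": 0, "ty": 0.03, "tz": 0, "ax": 0, "ay": 0, "az": 0, "jaw": 255}
    - {"tx": 0, "ty": 0.028, "tz": 0, "ax": 0, "ay": 0, "az": 0, "jaw": 255}
    - {"tx": 0, "ty": 0.015, "tz": 0, "ax": 0, "ay": 0, "az": 0, "jaw": 255}
    - {"tx": 0, "ty": 0.005, "tz": 0, "ax": 0, "ay": 0, "az": 0, "jaw": 255}
    - {"tx": 0, "ty": 0, "tz": 0, "ax": 0, "ay": 0, "az": 0, "jaw": 255}

```text
time: 25.2
tool_pos: [0.5788, 0.1505, 0.1157]
tool_rot: [0.012, -0.059, 0.998, 0.004]
contact_force: [-0.2, 0.2, 0.3]
gripper_width: 0.0
```

Run:
```python
from h import *
rep()
grab("top","pics/top4.png");grab("scene","pics/scene4.png")
crop('pics/scene4.png','pics/scene4c.png',185,160,360,270,4.5)
crop('pics/top4.png','pics/top4c.png',185,145,375,290,4)
```

```text
t 25.2 box [ 60.5 147.9] z 115.7 yaw of y vs box y -0.12 tilt [0.0243 0.0088] Fbox [-0.13  0.25  0.3 ] j [ 0.13  0.07  1.79  0.01  1.25 -1.56] g 0.0
```

View pics/scene4c.png

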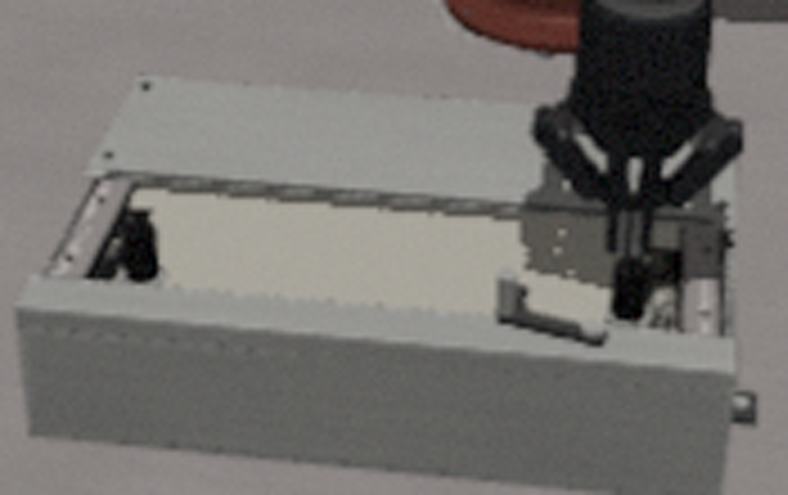

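View pics/top4c.png

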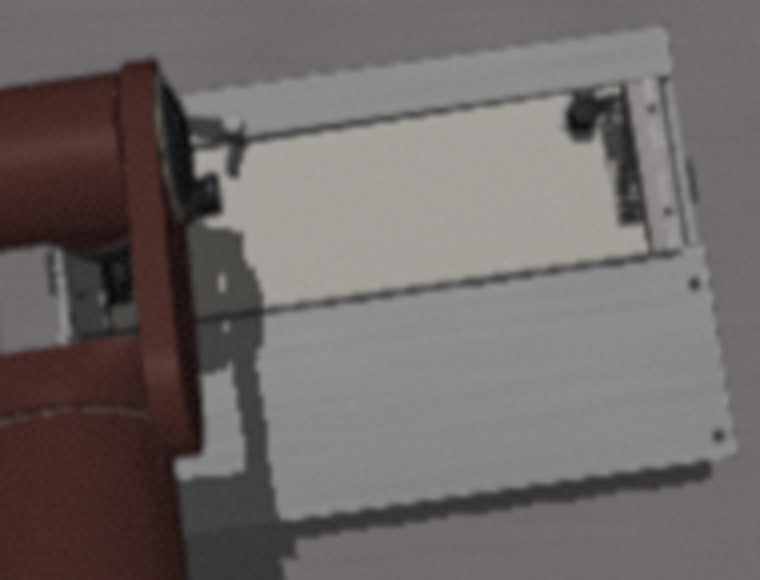

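>>> move_arm:
  rows:
    - {"tx": -0.001, "ty": 0, "tz": 0.0005, "ax": 0.2, "ay": 0.4, "az": 0, "jaw": 255}
    - {"tx": -0.0015, "ty": 0, "tz": 0, "ax": 0.2, "ay": 0.4, "az": 0, "jaw": 255}
    - {"tx": -0.0015, "ty": 0, "tz": 0, "ax": 0, "ay": 0, "az": 0, "jaw": 255}
    - {"tx": -0.0015, "ty": 0, "tz": 0, "ax": 0, "ay": 0, "az": 0, "jaw": 255}
    - {"tx": -0.0015, "ty": 0, "tz": 0, "ax": 0, "ay": 0, "az": 0, "jaw": 255}

```text
time: 25.8
tool_pos: [0.5857, 0.1469, 0.115]
tool_rot: [0.002, -0.056, 0.998, -0.001]
contact_force: [-6.3, 0.2, 4.6]
gripper_width: 0.004
```

Run:
```python
from h import *
rep()
```

```text
t 25.8 box [ 67.  143.5] z 115.0 yaw of y vs box y -0.5 tilt [ 0.0047 -0.0011] Fbox [-6.23  0.96  4.59] j [ 0.12  0.1   1.77 -0.    1.27 -1.56] g 0.0
```

>>> move_arm:
  rows:
    - {"tx": -0.0018, "ty": 0, "tz": 0, "ax": 0, "ay": 0, "az": 0, "jaw": 255}
    - {"tx": -0.0018, "ty": 0, "tz": 0, "ax": 0, "ay": 0, "az": 0, "jaw": 255}
    - {"tx": -0.0016, "ty": 0, "tz": 0, "ax": 0, "ay": -0.1, "az": 0, "jaw": 255}

```text
time: 26.1
tool_pos: [0.588, 0.147, 0.1151]
tool_rot: [-0.002, -0.056, 0.998, -0.001]
contact_force: [-4.9, -0.9, 3.3]
gripper_width: 0.0
```

Run:
```python
from h import *
rep()
```

```text
t 26.1 box [ 69.3 143.4] z 115.1 yaw of y vs box y -0.5 tilt [-0.0036 -0.0019] Fbox [-4.95 -0.26  3.3 ] j [ 0.12  0.11  1.75 -0.    1.28 -1.56] g 0.0
```

>>> move_arm:
  rows:
    - {"tx": -0.0015, "ty": 0, "tz": 0, "ax": 0, "ay": -0.2, "az": 0, "jaw": 255}
    - {"tx": -0.0015, "ty": 0, "tz": 0, "ax": 0, "ay": -0.2, "az": 0, "jaw": 255}

```text
time: 26.3
tool_pos: [0.5891, 0.1471, 0.1151]
tool_rot: [-0.002, -0.056, 0.998, -0.001]
contact_force: [-5.3, -0.8, 4.0]
gripper_width: 0.0
```

Run:
```python
from h import *
rep()
```

```text
t 26.3 box [ 70.4 143.3] z 115.1 yaw of y vs box y -0.49 tilt [-0.003  -0.0019] Fbox [-5.4  -0.18  3.96] j [ 0.12  0.11  1.75 -0.    1.28 -1.56] g 0.0
```

>>> move_arm:
  rows:
    - {"tx": -0.0015, "ty": 0, "tz": 0, "ax": 0, "ay": -0.2, "az": 0, "jaw": 255}
    - {"tx": -0.0015, "ty": 0, "tz": 0, "ax": 0, "ay": -0.2, "az": 0, "jaw": 255}

```text
time: 26.5
tool_pos: [0.5894, 0.1471, 0.1151]
tool_rot: [-0.002, -0.056, 0.998, -0.001]
contact_force: [-7.5, -1.1, 5.2]
gripper_width: -0.003
```

Run:
```python
from h import *
rep()
```

```text
t 26.5 box [ 70.7 143.3] z 115.1 yaw of y vs box y -0.48 tilt [-0.0044 -0.0021] Fbox [-7.55 -0.2   5.22] j [ 0.12  0.11  1.75 -0.    1.28 -1.56] g -0.0
```

>>> move_arm:
  rows:
    - {"tx": -0.002, "ty": 0, "tz": 0, "ax": 0, "ay": -0.2, "az": 0, "jaw": 255}
    - {"tx": -0.002, "ty": 0, "tz": 0, "ax": 0, "ay": -0.1, "az": 0, "jaw": 255}

```text
time: 26.7
tool_pos: [0.5894, 0.1471, 0.1151]
tool_rot: [-0.006, -0.056, 0.998, -0.001]
contact_force: [-8.9, -0.7, 6.7]
gripper_width: 0.005
```

Run:
```python
from h import *
rep()
```

```text
t 26.7 box [ 70.7 143.3] z 115.1 yaw of y vs box y -0.45 tilt [-0.0112 -0.0032] Fbox [-8.9   0.35  6.68] j [ 0.12  0.12  1.75 -0.    1.29 -1.56] g 0.0
```

>>> move_arm:
  rows:
    - {"tx": 0.005, "ty": 0, "tz": 0, "ax": 0, "ay": -0.3, "az": -0.2, "jaw": 255}
    - {"tx": 0.004, "ty": -0.01, "tz": 0, "ax": -0.1, "ay": -0.3, "az": -0.2, "jaw": 255}
    - {"tx": 0, "ty": -0.03, "tz": 0, "ax": 0, "ay": 0, "az": 0, "jaw": 255}
    - {"tx": 0, "ty": -0.04, "tz": 0, "ax": 0, "ay": 0, "az": 0, "jaw": 255}
    - {"tx": 0, "ty": -0.04, "tz": 0, "ax": 0, "ay": 0, "az": 0, "jaw": 255}
    - {"tx": 0, "ty": -0.04, "tz": 0, "ax": 0, "ay": 0, "az": 0, "jaw": 255}
    - {"tx": 0, "ty": -0.04, "tz": 0, "ax": 0, "ay": 0, "az": 0, "jaw": 255}
    - {"tx": 0, "ty": -0.032, "tz": 0, "ax": 0, "ay": 0, "az": 0, "jaw": 255}
    - {"tx": 0, "ty": -0.026, "tz": 0, "ax": 0, "ay": 0, "az": 0, "jaw": 255}
    - {"tx": 0, "ty": -0.014, "tz": 0, "ax": 0, "ay": 0, "az": 0, "jaw": 255}
    - {"tx": 0, "ty": -0.005, "tz": 0, "ax": 0, "ay": 0, "az": 0, "jaw": 255}
    - {"tx": 0, "ty": 0, "tz": 0, "ax": 0, "ay": 0, "az": 0, "jaw": 255}

```text
time: 27.9
tool_pos: [0.6145, -0.1457, 0.1161]
tool_rot: [0.005, -0.06, 0.998, -0.002]
contact_force: [-0.4, 0.2, 0.3]
gripper_width: 0.002
```

Run:
```python
from h import *
rep()
```

```text
t 27.9 box [  60.4 -150.4] z 116.1 yaw of y vs box y 0.01 tilt [ 0.0109 -0.0039] Fbox [-0.37  0.26  0.27] j [-0.35  0.15  1.7   0.    1.27 -2.04] g 0.0
```

>>> move_arm:
  rows:
    - {"tx": -0.002, "ty": 0, "tz": 0.0005, "ax": -0.1, "ay": 0.2, "az": 0, "jaw": 255}
    - {"tx": -0.002, "ty": 0, "tz": 0, "ax": 0, "ay": 0.2, "az": 0, "jaw": 255}
    - {"tx": -0.0015, "ty": 0, "tz": 0, "ax": 0, "ay": 0, "az": 0, "jaw": 255}
    - {"tx": -0.0015, "ty": 0, "tz": 0, "ax": 0, "ay": 0, "az": 0, "jaw": 255}
    - {"tx": -0.0015, "ty": 0, "tz": 0, "ax": 0, "ay": 0, "az": 0, "jaw": 255}

```text
time: 28.4
tool_pos: [0.6234, -0.1401, 0.1153]
tool_rot: [0.001, -0.063, 0.998, -0.001]
contact_force: [0.0, -0.6, -0.4]
gripper_width: -0.002
```

Run:
```python
from h import *
rep()
```

```text
t 28.4 box [  70. -146.] z 115.3 yaw of y vs box y 0.31 tilt [ 0.0027 -0.0017] Fbox [-0.04 -0.6  -0.44] j [-0.34  0.18  1.68 -0.    1.28 -2.03] g -0.0
```

>>> move_arm:
  rows:
    - {"tx": -0.0012, "ty": 0, "tz": 0, "ax": 0, "ay": 0, "az": 0, "jaw": 255}
    - {"tx": -0.0012, "ty": 0, "tz": 0, "ax": 0, "ay": 0, "az": 0, "jaw": 255}

```text
time: 28.6
tool_pos: [0.6248, -0.1396, 0.1152]
tool_rot: [-0.001, -0.063, 0.998, -0.001]
contact_force: [-7.9, -1.3, 4.3]
gripper_width: 0.003
```

Run:
```python
from h import *
rep()
```

```text
t 28.6 box [  71.5 -145.6] z 115.2 yaw of y vs box y 0.37 tilt [-0.0013 -0.0024] Fbox [-8.04 -0.33  4.34] j [-0.33  0.18  1.67 -0.    1.29 -2.03] g 0.0
```

>>> move_arm:
  rows:
    - {"tx": -0.0015, "ty": 0, "tz": 0, "ax": 0, "ay": -0.1, "az": 0, "jaw": 255}
    - {"tx": -0.0015, "ty": 0, "tz": 0, "ax": 0, "ay": -0.1, "az": 0, "jaw": 255}

```text
time: 28.8
tool_pos: [0.6248, -0.1396, 0.1154]
tool_rot: [-0.004, -0.063, 0.998, -0.001]
contact_force: [-7.6, -1.3, 3.8]
gripper_width: 0.003
```

Run:
```python
from h import *
rep()
```

```text
t 28.8 box [  71.4 -145.7] z 115.4 yaw of y vs box y 0.37 tilt [-0.007  -0.0024] Fbox [-7.69 -0.35  3.78] j [-0.33  0.19  1.67 -0.    1.29 -2.03] g 0.0
```

>>> move_arm:
  rows:
    - {"tx": 0.005, "ty": 0, "tz": 0, "ax": 0, "ay": -0.2, "az": 0.2, "jaw": 255}
    - {"tx": 0.005, "ty": 0.005, "tz": 0, "ax": 0, "ay": -0.2, "az": 0.2, "jaw": 255}
    - {"tx": 0.008, "ty": 0.02, "tz": -0.01, "ax": 0, "ay": 0, "az": 0, "jaw": 255}
    - {"tx": 0.015, "ty": 0.03, "tz": -0.015, "ax": 0, "ay": 0, "az": 0, "jaw": 255}
    - {"tx": 0.02, "ty": 0.03, "tz": -0.015, "ax": 0, "ay": 0, "az": 0, "jaw": 255}
    - {"tx": 0.02, "ty": 0.03, "tz": -0.01, "ax": 0, "ay": 0, "az": 0, "jaw": 255}
    - {"tx": 0.01, "ty": 0.015, "tz": -0.005, "ax": 0, "ay": 0, "az": 0, "jaw": 255}
    - {"tx": 0, "ty": 0, "tz": 0, "ax": 0, "ay": 0, "az": 0, "jaw": 255}

```text
time: 29.6
tool_pos: [0.5223, -0.0152, 0.171]
tool_rot: [0.003, -0.058, 0.998, 0.001]
contact_force: [0.7, 0.7, -0.8]
gripper_width: 0.003
```

Run:
```python
from h import *
rep()
grab("top","pics/top5.png");grab("scene","pics/scene5.png")
crop('pics/scene5.png','pics/scene5c.png',185,160,360,270,4.5)
crop('pics/top5.png','pics/top5c.png',185,145,375,290,4)
```

```text
t 29.6 box [-15.4  -9.8] z 171.0 yaw of y vs box y -0.24 tilt [0.0056 0.0015] Fbox [ 0.75  0.63 -0.78] j [-0.17 -0.15  1.91  0.    1.38 -1.86] g 0.0
```

View pics/scene5c.png

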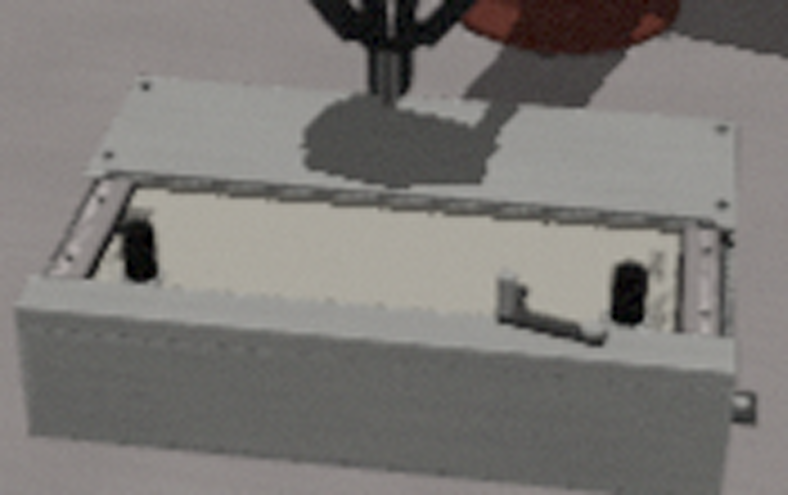

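View pics/top5c.png

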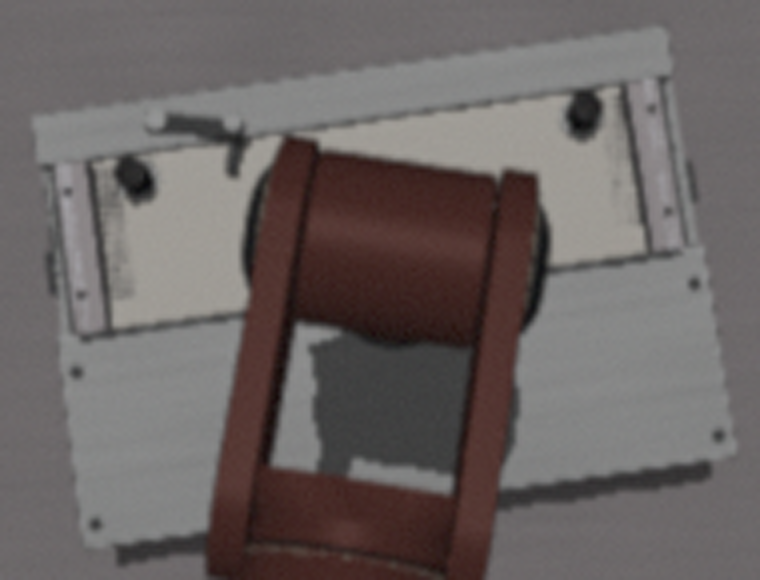

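Run:
```python
from h import *
c,s=np.cos(P[2]),np.sin(P[2])
def f(n,u,v,z=.129,k=4,o=(185,145)):
    w=ray(n,(u+.5)/k-.5+o[0],(v+.5)/k-.5+o[1],z)[:2]-P[:2]; return ((c*w[0]+s*w[1])*1000).round(1),((-s*w[0]+c*w[1])*1000).round(1)
print(f('pics/top5.png',133,172),f('pics/top5.png',583,106),f('pics/top5.png',233,122,.133))
print(f('pics/scene5.png',629,270,.129,4.5,(185,160)),f('pics/scene5.png',140,227,.129,4.5,(185,160)),f('pics/scene5.png',510,275,.133,4.5,(185,160)))
im=cv2.imread('pics/top5.png')[148:195,200:350]; cv2.imwrite('pics/top5d.png',cv2.resize(im,None,fx=5.3,fy=5.3,interpolation=cv2.INTER_CUBIC))
```

```text
(np.float64(92.4), np.float64(148.5)) (np.float64(93.9), np.float64(-146.3)) (np.float64(114.9), np.float64(79.6))
(np.float64(93.9), np.float64(148.9)) (np.float64(92.6), np.float64(-148.4)) (np.float64(115.9), np.float64(80.5))
```

View pics/top5d.png

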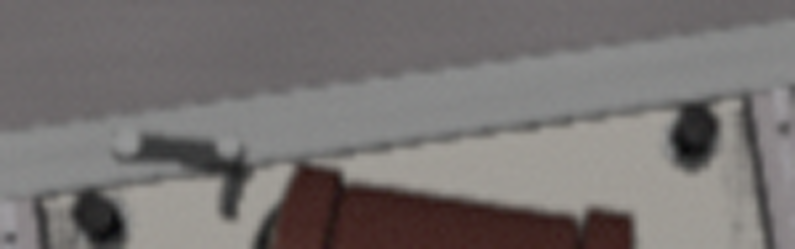

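>>> move_arm:
  rows:
    - {"tx": -0.01, "ty": 0.006, "tz": 0, "ax": 0, "ay": 0.2, "az": 0, "jaw": 255}
    - {"tx": -0.02, "ty": 0.012, "tz": 0, "ax": 0, "ay": 0, "az": 0, "jaw": 255}
    - {"tx": -0.025, "ty": 0.014, "tz": 0, "ax": 0, "ay": 0, "az": 0, "jaw": 255}
    - {"tx": -0.025, "ty": 0.014, "tz": 0, "ax": 0, "ay": 0, "az": 0, "jaw": 255}
    - {"tx": -0.025, "ty": 0.014, "tz": 0, "ax": 0, "ay": 0, "az": 0, "jaw": 255}
    - {"tx": -0.02, "ty": 0.01, "tz": 0, "ax": 0, "ay": 0, "az": 0, "jaw": 255}
    - {"tx": -0.01, "ty": 0.006, "tz": 0, "ax": 0, "ay": 0, "az": 0, "jaw": 255}
    - {"tx": -0.004, "ty": 0.002, "tz": 0, "ax": 0, "ay": 0, "az": 5, "jaw": 255}
    - {"tx": 0, "ty": 0, "tz": 0, "ax": 0, "ay": 0, "az": 5, "jaw": 255}
    - {"tx": 0, "ty": 0, "tz": 0, "ax": 0, "ay": 0, "az": 3, "jaw": 255}
    - {"tx": 0, "ty": 0, "tz": 0, "ax": 0, "ay": 0, "az": 0, "jaw": 255}

```text
time: 30.8
tool_pos: [0.6694, 0.0762, 0.1578]
tool_rot: [-0.003, 0.067, 0.998, 0.001]
contact_force: [-0.1, 0.5, -0.4]
gripper_width: 0.001
```

Run:
```python
from h import *
rep()
```

```text
t 30.8 box [141.6  63.2] z 157.8 yaw of y vs box y -14.54 tilt [-0.0064  0.0015] Fbox [-0.03  0.47 -0.36] j [ 0.    0.22  1.55  0.    1.37 -1.44] g 0.0
```

>>> move_arm:
  rows:
    - {"tx": 0.002, "ty": 0.005, "tz": 0, "ax": 0, "ay": -0.3, "az": 0, "jaw": 255}
    - {"tx": 0.002, "ty": 0.005, "tz": 0.004, "ax": 0, "ay": 0, "az": 0, "jaw": 255}
    - {"tx": 0, "ty": 0, "tz": 0.005, "ax": 0, "ay": 0, "az": 0, "jaw": 255}
    - {"tx": 0, "ty": 0, "tz": 0.005, "ax": 0, "ay": 0, "az": 0, "jaw": 255}
    - {"tx": 0, "ty": 0, "tz": 0, "ax": 0, "ay": 0, "az": 0, "jaw": 255}

```text
time: 31.3
tool_pos: [0.6673, 0.0872, 0.1401]
tool_rot: [-0.002, 0.066, 0.998, 0.0]
contact_force: [-0.3, -0.7, -0.1]
gripper_width: 0.0
```

Run:
```python
from h import *
rep()
```

```text
t 31.3 box [140.8  74.5] z 140.1 yaw of y vs box y -14.45 tilt [-0.0033  0.0011] Fbox [-0.42 -0.61 -0.13] j [ 0.02  0.23  1.57  0.    1.34 -1.42] g 0.0
```

>>> move_arm:
  rows:
    - {"tx": 0, "ty": 0, "tz": 0.005, "ax": 0, "ay": 0, "az": 0, "jaw": 255}
    - {"tx": 0, "ty": 0, "tz": 0.005, "ax": 0, "ay": 0, "az": 0, "jaw": 255}
    - {"tx": 0, "ty": 0, "tz": 0.005, "ax": 0, "ay": 0, "az": 0, "jaw": 255}
    - {"tx": 0, "ty": 0, "tz": 0.005, "ax": 0, "ay": 0, "az": 0, "jaw": 255}
    - {"tx": 0, "ty": 0, "tz": 0.003, "ax": 0, "ay": 0, "az": 0, "jaw": 255}
    - {"tx": 0, "ty": 0, "tz": 0, "ax": 0, "ay": 0, "az": 0, "jaw": 255}

```text
time: 31.9
tool_pos: [0.6669, 0.0869, 0.1149]
tool_rot: [-0.002, 0.066, 0.998, 0.0]
contact_force: [0.0, -0.3, 0.7]
gripper_width: 0.003
```

Run:
```python
from h import *
rep()
```

```text
t 31.9 box [140.4  74.2] z 114.9 yaw of y vs box y -14.46 tilt [-0.0035  0.001 ] Fbox [ 0.01 -0.26  0.71] j [ 0.02  0.26  1.59  0.    1.3  -1.42] g 0.0
```

>>> move_arm:
  rows:
    - {"tx": 0.003, "ty": 0, "tz": 0, "ax": 0, "ay": 0, "az": 0, "jaw": 255}
    - {"tx": 0.003, "ty": 0, "tz": 0, "ax": 0, "ay": 0, "az": 0, "jaw": 255}
    - {"tx": 0.002, "ty": 0, "tz": 0, "ax": 0, "ay": 0, "az": 0, "jaw": 255}
    - {"tx": 0.003, "ty": -0.001, "tz": 0, "ax": 0, "ay": 0, "az": 3, "jaw": 255}
    - {"tx": 0.003, "ty": -0.001, "tz": 0, "ax": 0, "ay": 0, "az": 3, "jaw": 255}

```text
time: 32.4
tool_pos: [0.6529, 0.0871, 0.1159]
tool_rot: [-0.0, 0.12, 0.993, 0.001]
contact_force: [1.3, -0.0, -0.6]
gripper_width: 0.001
```

```bash
cat > c.py <<'E'
from h import *
b,M=rep()
# tool-frame vector from tool to pivot (mm), want (17, 54) in (x,y)
c,s=np.cos(P[2]),np.sin(P[2]); v=np.array([128,131])-b; w=np.array([c*v[0]-s*v[1],s*v[0]+c*v[1],0])
t=M.T@w; print('pivot in tool xy',t[:2].round(1),'r',np.hypot(*t[:2]).round(1),'want (17,54) r 56.6; theta by pos', round(float(np.arctan2(-v[1]*-1,1)),2))
# contact theta if pin touches face: rotate: angle so tab line
a=np.arctan2(v[0],v[1]) # angle of C about pivot
import math
print('theta from C', round(a+math.atan2(17,54),3), 'yaw theta', round(math.atan2(*( (M.T@np.array([c,s,0]))[1],(M.T@np.array([-s,c,0]))[1]))*1,3))
E
python3 c.py
```

```text
t 32.4 box [126.6  76.1] z 115.9 yaw of y vs box y -20.65 tilt [-0.0002  0.0011] Fbox [ 1.28 -0.17 -0.61] j [ 0.02  0.22  1.63  0.    1.29 -1.31] g 0.0
pivot in tool xy [18.  51.9] r 54.9 want (17,54) r 56.6; theta by pos 1.55
theta from C 0.331 yaw theta 0.36
```

>>> move_arm:
  rows:
    - {"tx": 0.004, "ty": -0.0015, "tz": 0, "ax": 0, "ay": 0, "az": 4, "jaw": 255}
    - {"tx": 0.004, "ty": -0.0015, "tz": 0, "ax": 0, "ay": 0, "az": 4, "jaw": 255}
    - {"tx": 0.004, "ty": -0.0012, "tz": 0, "ax": 0, "ay": 0, "az": 4, "jaw": 255}
    - {"tx": 0.004, "ty": -0.0012, "tz": 0, "ax": 0, "ay": 0, "az": 4, "jaw": 255}
    - {"tx": 0.004, "ty": -0.0012, "tz": 0, "ax": 0, "ay": 0, "az": 4, "jaw": 255}

```text
time: 32.9
tool_pos: [0.6331, 0.0882, 0.1177]
tool_rot: [0.004, 0.297, 0.955, 0.001]
contact_force: [1.2, 0.0, -1.0]
gripper_width: -0.001
```

```bash
python3 c.py
```

```text
t 32.9 box [107.   79.5] z 117.7 yaw of y vs box y -41.5 tilt [0.0079 0.0004] Fbox [ 1.23 -0.13 -1.03] j [ 0.02  0.17  1.68  0.    1.28 -0.94] g -0.0
pivot in tool xy [18.4 52.5] r 55.6 want (17,54) r 56.6; theta by pos 1.55
theta from C 0.692 yaw theta 0.724
```

>>> move_arm:
  rows:
    - {"tx": 0.004, "ty": -0.0015, "tz": 0.0005, "ax": 0, "ay": 0, "az": 4, "jaw": 255}
    - {"tx": 0.004, "ty": -0.0013, "tz": 0.0005, "ax": 0, "ay": 0, "az": 4, "jaw": 255}
    - {"tx": 0.004, "ty": -0.0013, "tz": 0.0005, "ax": 0, "ay": 0, "az": 4, "jaw": 255}
    - {"tx": 0.004, "ty": -0.0013, "tz": 0.0005, "ax": 0, "ay": 0, "az": 4, "jaw": 255}
    - {"tx": 0.004, "ty": -0.0013, "tz": 0.0005, "ax": 0, "ay": 0, "az": 4, "jaw": 255}

```text
time: 33.4
tool_pos: [0.6155, 0.0962, 0.1177]
tool_rot: [0.008, 0.465, 0.885, 0.003]
contact_force: [1.3, -0.6, -0.1]
gripper_width: -0.0
```

```bash
python3 c.py
```

```text
t 33.4 box [90.5 89.6] z 117.7 yaw of y vs box y -62.38 tilt [ 0.0173 -0.0013] Fbox [ 1.18 -0.75 -0.12] j [ 0.04  0.13  1.73 -0.    1.27 -0.57] g -0.0
pivot in tool xy [19.3 52.4] r 55.8 want (17,54) r 56.6; theta by pos 1.55
theta from C 1.041 yaw theta 1.089
```

>>> move_arm:
  rows:
    - {"tx": 0.004, "ty": -0.0013, "tz": 0.0003, "ax": 0, "ay": 0, "az": 3.5, "jaw": 255}
    - {"tx": 0.004, "ty": -0.0013, "tz": 0.0003, "ax": 0, "ay": 0, "az": 3.5, "jaw": 255}
    - {"tx": 0.004, "ty": -0.0013, "tz": 0.0003, "ax": 0, "ay": 0, "az": 3.5, "jaw": 255}
    - {"tx": 0.004, "ty": -0.0013, "tz": 0.0003, "ax": 0, "ay": 0, "az": 3.5, "jaw": 255}

```text
time: 33.8
tool_pos: [0.6041, 0.107, 0.118]
tool_rot: [0.011, 0.574, 0.819, 0.005]
contact_force: [0.7, -1.4, -0.2]
gripper_width: -0.001
```

```bash
python3 c.py
python3 - <<'E'
from h import *
grab("scene","pics/scene6.png")
crop('pics/scene6.png','pics/scene6c.png',260,180,370,260,7)
E
```

```text
t 33.8 box [ 80.4 101.7] z 118.0 yaw of y vs box y -77.0 tilt [ 0.0236 -0.0034] Fbox [ 0.49 -1.43 -0.22] j [ 0.06  0.11  1.75 -0.    1.26 -0.29] g -0.0
pivot in tool xy [17.9 52.9] r 55.9 want (17,54) r 56.6; theta by pos 1.54
theta from C 1.323 yaw theta 1.344
```

View pics/scene6c.png

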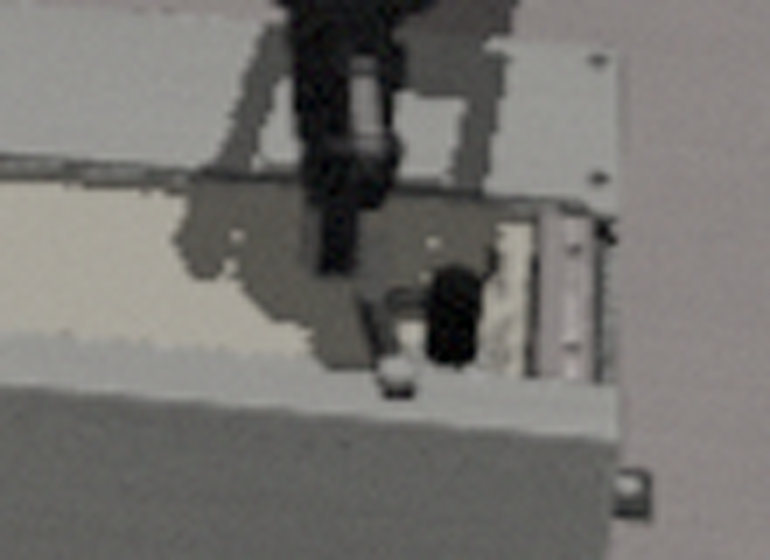

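>>> move_arm:
  rows:
    - {"tx": 0.003, "ty": -0.001, "tz": 0.0003, "ax": 0, "ay": 0, "az": 2.5, "jaw": 255}
    - {"tx": 0.003, "ty": -0.001, "tz": 0.0003, "ax": 0, "ay": 0, "az": 2.5, "jaw": 255}
    - {"tx": 0.003, "ty": -0.001, "tz": 0, "ax": 0, "ay": 0, "az": 2.5, "jaw": 255}

```text
time: 34.15
tool_pos: [0.5989, 0.1144, 0.1184]
tool_rot: [0.012, 0.628, 0.778, 0.007]
contact_force: [0.3, -0.7, -1.0]
gripper_width: -0.002
```

```bash
python3 c.py
```

```text
t 34.15 box [ 76.2 109.6] z 118.4 yaw of y vs box y -84.67 tilt [ 0.0268 -0.0047] Fbox [ 0.25 -0.71 -1.05] j [ 0.07  0.09  1.76 -0.01  1.26 -0.14] g -0.0
pivot in tool xy [16.5 53.6] r 56.0 want (17,54) r 56.6; theta by pos 1.52
theta from C 1.485 yaw theta 1.478
```

>>> move_arm:
  rows:
    - {"tx": 0.002, "ty": 0, "tz": 0, "ax": 0, "ay": 0, "az": 1, "jaw": 255}
    - {"tx": 0.0015, "ty": 0, "tz": 0, "ax": 0, "ay": 0, "az": 1, "jaw": 255}

```text
time: 34.35
tool_pos: [0.5977, 0.1175, 0.1185]
tool_rot: [0.012, 0.641, 0.767, 0.006]
contact_force: [-0.5, -1.3, -0.3]
gripper_width: -0.0
```

```bash
python3 c.py
```

```text
t 34.35 box [ 75.4 112.9] z 118.5 yaw of y vs box y -86.66 tilt [ 0.0263 -0.0058] Fbox [-0.63 -1.26 -0.3 ] j [ 0.08  0.09  1.76 -0.01  1.26 -0.1 ] g -0.0
pivot in tool xy [15.1 53.6] r 55.7 want (17,54) r 56.6; theta by pos 1.52
theta from C 1.544 yaw theta 1.512
```

>>> move_arm:
  rows:
    - {"tx": -0.004, "ty": 0, "tz": 0, "ax": 0, "ay": 0, "az": 0, "jaw": 255}
    - {"tx": -0.008, "ty": 0, "tz": 0, "ax": 0, "ay": 0, "az": 0, "jaw": 255}
    - {"tx": -0.012, "ty": 0, "tz": -0.005, "ax": 0, "ay": 0, "az": 0, "jaw": 255}
    - {"tx": -0.015, "ty": 0, "tz": -0.02, "ax": 0, "ay": 0, "az": 0, "jaw": 255}
    - {"tx": -0.02, "ty": -0.01, "tz": -0.03, "ax": 0, "ay": 0, "az": 0, "jaw": 255}
    - {"tx": -0.02, "ty": -0.025, "tz": -0.03, "ax": 0, "ay": 0, "az": 0, "jaw": 255}
    - {"tx": -0.02, "ty": -0.03, "tz": -0.03, "ax": 0, "ay": 0, "az": 0, "jaw": 255}
    - {"tx": -0.02, "ty": -0.03, "tz": -0.03, "ax": 0, "ay": 0, "az": 0, "jaw": 255}
    - {"tx": -0.02, "ty": -0.03, "tz": -0.02, "ax": 0, "ay": 0, "az": 0, "jaw": 255}
    - {"tx": -0.02, "ty": -0.02, "tz": 0, "ax": 0, "ay": 0, "az": 0, "jaw": 255}
    - {"tx": 0, "ty": 0, "tz": 0, "ax": 0, "ay": 0, "az": 0, "jaw": 255}
    - {"tx": 0, "ty": 0, "tz": 0, "ax": 0, "ay": 0, "az": 0, "jaw": 255}

```text
time: 35.55
tool_pos: [0.4764, -0.0791, 0.2944]
tool_rot: [0.017, 0.641, 0.767, 0.007]
contact_force: [1.0, 0.1, -0.7]
gripper_width: -0.002
```

Run:
```python
from h import *
rep()
grab("top","pics/top7.png");grab("scene","pics/scene7.png")
crop('pics/scene7.png','pics/scene7c.png',185,160,360,270,4.5)
crop('pics/top7.png','pics/top7c.png',185,145,375,290,4)
```

```text
t 35.55 box [-68.7 -67.7] z 294.4 yaw of y vs box y -86.69 tilt [ 0.0346 -0.0112] Fbox [ 1.02 -0.06 -0.7 ] j [-0.32 -0.35  1.87  0.    1.59 -0.5 ] g -0.0
```

View pics/scene7c.png

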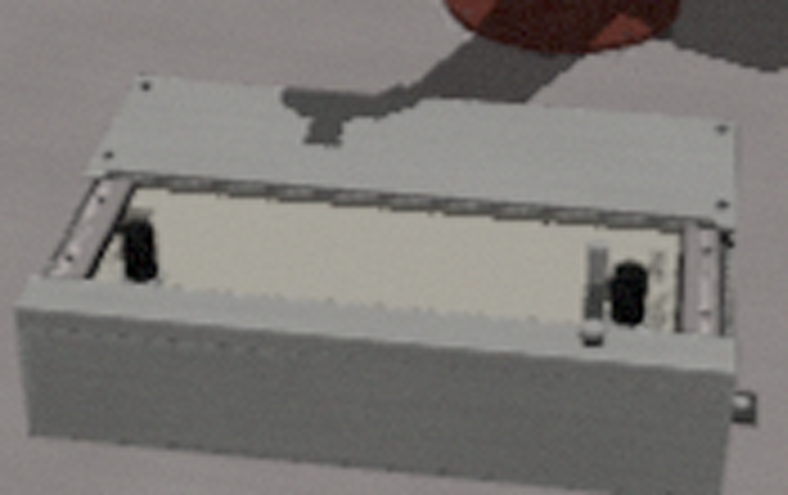

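View pics/top7c.png

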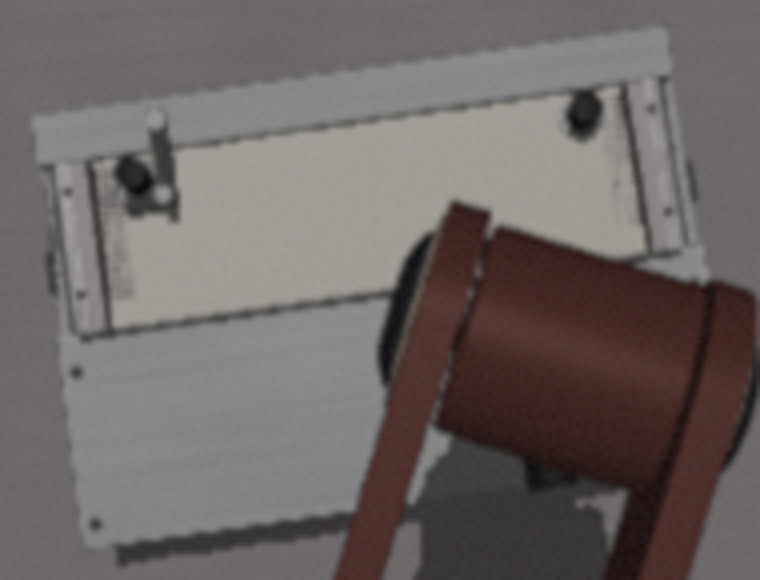

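Run:
```python
from h import *
c,s=np.cos(P[2]),np.sin(P[2])
def f(n,u,v,z=.129,k=4,o=(185,145)):
    w=ray(n,(u+.5)/k-.5+o[0],(v+.5)/k-.5+o[1],z)[:2]-P[:2]; return np.array([(c*w[0]+s*w[1])*1000,(-s*w[0]+c*w[1])*1000])
for t in (f('pics/top7.png',163,194,.133),f('pics/scene7.png',597,249,.133,4.5,(185,160))):
    print(t.round(1),np.arctan2(128-t[0],131-t[1]))
print(f('pics/top7.png',133,172),f('pics/top7.png',583,106))
a,b=cv2.imread('pics/top0.png').astype(int),cv2.imread('pics/top7.png').astype(int)
d=np.abs(a-b).max(2); 
for n,(u,v) in dict(jar=(88,258),timer=(143,197),scraper=(431,184)).items(): print(n,d[v-25:v+25,u-25:u+25].mean().round(1),(d[v-25:v+25,u-25:u+25]>40).sum())
```

```text
[ 74.7 130.5] 1.5606348730508166
[ 80.4 129. ] 1.5285733758013709
[ 92.37754859 148.48004061] [  93.91898196 -146.26944804]
jar 8.3 0
timer 8.8 0
scraper 8.9 0
```

Run:
```python
from plant import manip
print(manip.job_done())
```

```text
the job is handed in; nothing more can be done
None
```

The cover is shut against the front ledge at both ends, the hook catch is swung behind the left knob, and I handed the job in at about 35.7 s with the arm lifted clear. I got no verdict back.

- **Closing:** I slid the cover out by pushing the two knobs in turn with the shut fingers. One knob was never more than about 11 mm ahead of the other. Pushes along the closing direction ran about 5–6 N while it moved, and up to about 9 N at the stop. These are readings at the end of each move call, so short peaks between them were not seen. The cover did not bind.
- **Knobs:** Both ends stopped moving when pushed. The top camera then put the knobs at x ≈ 92.4 mm (left) and 93.9 mm (right), against 92 mm at home. The scene camera gave 93.9 and 92.6 mm. The two views disagree by about 1.5 mm, in line with the 2 mm calibration, and the cover looks flush all along the ledge.
- **Catch:** The angle measures about 1.56 rad in the top view and 1.53 rad in the scene view; both are above the required 1.4.
- **Other things:** The jar, timer and scraper show no change between the first and last top pictures. I did not check the dish, since the cover now hides it, but nothing reached into the box.

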